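Change over the measuring fixture: bridge plate off, locators in, lock

TASK

Change the measuring fixture over: lift the blue bridge plate level and straight up until it is clear of its two locating pins, then lay it flat on the parking rest, centred and lined up with it, and let go. Then take every brass-posted locator there is and slide each one under the lips of a channel of its own, fully home against the back stop. Only when all are home, swing the red lever right over to its locked end; leave the reference sphere, the stylus case and the gauge block where they are.

Things in the scene. Friction and masses are not known exactly. Their poses are not given: they have to be found in the camera images.
- fixture: fixed measuring fixture: aluminium base, top 10 mm above the table, from x = -97 to +55 and y = -170 to +112 mm; origin on the table, x = direction of sliding in. On it four parallel lipped channels (see ch1_home) from their mouths at x = -18 mm (pointed dividers reach -22.5) to a back stop at x = +38; the base in front of the mouths is a bare landing apron. Lip and stop tops 28 mm above the table
- ch1_home (a point): where the middle point of a locator is when fully home in channel 1: fixture x = +10, y = -63 mm, 36 mm above the table; axes as the fixture, x pointing inward. Each channel is 33 mm wide and 13 mm high over its floor (the base top, 10 mm above the table), with 5 mm thick lips over it that leave a 23 mm wide gap along its middle, open at the mouth, for the post
- ch2_home (a point): the same for channel 2, at fixture y = -21 mm
- ch3_home (a point): the same for channel 3, at fixture y = +21 mm
- ch4_home (a point): the same for channel 4, at fixture y = +63 mm
- pin_r (a point): tip of the locating pin at fixture x = +10, y = -100 mm, 58 mm above the table; steel, 10 mm in diameter, upright, round tip
- pin_l (a point): tip of the like pin at fixture x = +10, y = +100 mm
- bridge_grip (a point): centre of the orange grip bar, 14 (x) x 60 (y) x 36 mm, on the middle of the blue bridge plate, 80 (x) x 224 (y) x 8 mm, 0.3-0.55 kg; it is 26 mm above the underside, over the centre of mass; z up. Plate holes of 11.5 mm at y = -100 and +100. It starts on the lips (underside 28 mm above the table), pins through both holes and 22 mm proud of it: it must rise 30 mm to clear them
- rest: the parking rest, fixed to the table: aluminium base 100 (x) x 240 (y) x 6 mm with two black rubber strips across it at y = -70 and +70 mm, tops 18 mm above the table; origin on the table under its middle, y along its length. The parked bridge plate lies on the strips, its length along the rest's length, either way round
- mat: the green parts mat, 190 x 190 mm and 1 mm thick (look only: things on it stand at table height); origin at its middle
- lock_lever (a joint): red-balled locking lever beside the channels, pivot at fixture x = +10, y = -145 mm, 32 mm above the table, axis along fixture y, on a block whose top is 35 mm above the table. 0 = leaning 0.5 rad toward fixture -x (open), 1.0 = leaning 0.5 rad toward +x (locked, end of travel). It moves with under 2 N at the ball and stays where it is left
- lock_lever_tip (a point): centre of the lever's red ball (26 mm in diameter), 50 mm from the pivot on a 10 mm thick steel rod
- loc1_mid (a point): a locator (up to four alike, some absent), 0.1 to 0.2 kg: steel slide 56 (x) x 30 (y) x 10 mm (z) with a square brass post 12 x 12 mm on its middle, the post's top 52 mm above the underside. This point is in the post, 26 mm above the underside. Axes: x along the slide, z up. Either end may go first
- loc2_mid (a point): another locator just like loc1_mid, or absent
- loc3_mid (a point): another locator just like loc1_mid, or absent
- loc4_mid (a point): another locator just like loc1_mid, or absent
- ref_ball: bystander: reference sphere on a stem, 95 mm high, foot 56 mm in diameter; origin under its foot
- stylus_case: bystander: red stylus case 70 x 130 x 32 mm; origin under its middle
- gauge_block: bystander: grey gauge block 35 x 100 x 45 mm; origin under its middle
Things that resemble listed ones, but are neither listed nor needed, are in the scene too. Of the things that look like the part that bears bridge_grip, the middle-sized one is meant.

How it is judged (in metres and radians):
On the way, in this order (a step that is already met when the one before it is completed fails the run):
1. the bridge plate is lifted level and straight up, clear of both pins (its middle within 12 mm of where it sat in plan) (x of bridge_grip in the frame of fixture between -0.002 and 0.022 m and y of bridge_grip in the frame of fixture between -0.012 and 0.012 m and z of bridge_grip in the frame of fixture above 0.085 m and angle between bridge_grip's own z axis and vertical below 0.12 rad), for 0.05 s.
2. the bridge plate lies on the parking rest (horizontal distance between bridge_grip and rest below 0.025 m and z of bridge_grip in the frame of rest between 0.039 and 0.049 m and angle between bridge_grip's own z axis and vertical below 0.06 rad and angle between the y axis of bridge_grip and the y axis of rest, either way round below 0.2 rad), for 0.3 s.
3. every locator is fully home in a channel (x of loc1_mid in the frame of fixture between 0.005 and 0.016 m and y of loc1_mid in the frame of fixture between -0.08 and 0.08 m and z of loc1_mid in the frame of fixture between 0.031 and 0.041 m and angle between the x axis of each of loc1_mid, loc2_mid, loc3_mid, loc4_mid and the x axis of fixture, either way round below 0.12 rad and angle between each of loc1_mid, loc2_mid, loc3_mid, loc4_mid's own z axis and vertical below 0.12 rad and x of loc2_mid in the frame of fixture between 0.005 and 0.016 m and y of loc2_mid in the frame of fixture between -0.08 and 0.08 m and z of loc2_mid in the frame of fixture between 0.031 and 0.041 m and x of loc3_mid in the frame of fixture between 0.005 and 0.016 m and y of loc3_mid in the frame of fixture between -0.08 and 0.08 m and z of loc3_mid in the frame of fixture between 0.031 and 0.041 m and x of loc4_mid in the frame of fixture between 0.005 and 0.016 m and y of loc4_mid in the frame of fixture between -0.08 and 0.08 m and z of loc4_mid in the frame of fixture between 0.031 and 0.041 m), for 0.2 s.
4. the lever is locked (value of joint lock_lever above 0.85 rad), for 0.2 s.
At the end, for the whole second after the job is handed in: The bridge plate lies flat on both strips of the parking rest (middle within 25 mm, turned less than 0.2 rad from it, tilted less than 0.06 rad); every locator present is under the lips of a channel, within 5 mm of fully home; the lever stands past 0.85 rad; all let go (all of step 2 and all of step 3 and value of joint lock_lever above 0.85 rad); the robot touches nothing.
It fails at once if the reference sphere is pushed more than 30 mm or tipped (distance of ref_ball from where it was at the start of the episode above 0.03 m or angle between ref_ball's own z axis and vertical above 0.4 rad).
It fails at once if the stylus case is pushed more than 30 mm or tipped (distance of stylus_case from where it was at the start of the episode above 0.03 m or angle between stylus_case's own z axis and vertical above 0.4 rad).
It fails at once if the gauge block is pushed more than 30 mm or tipped (distance of gauge_block from where it was at the start of the episode above 0.03 m or angle between gauge_block's own z axis and vertical above 0.4 rad).
Of loc1, loc2, loc3, loc4 only 2 to 4 are there at a start; the rules pass over those that are not, and their reading is None.
At some moment in a run one of loc1, loc2, loc3, loc4 may be knocked a few centimetres aside while the robot is not near it.
Once in a run the grip may slacken for a moment while it holds something.
It also fails if it takes over 210 s, if anything falls off the work surface, if the arm or the gripper's body presses on something with over 40 N, if the wrist force passes 120 N, or if a joint passes its speed limit or range.

ROBOT

A 6-joint arm with a two-finger parallel gripper is mounted at the origin on the work surface. World frame = base frame: x ahead of the robot, y to its left, z up, the work surface at z = 0. Lengths are in m, angles in degrees, forces in N, time in s.
With the tool pointing down it reaches from about 0.325 to 0.85 m from the base axis. Payload 4.4 kg.
Tool frame: the origin (TCP) lies on the centre line of the jaws, within the pads' length; the fingertips stand 8 mm ahead of it and the grasp point (between the pads) lies 11 mm behind it; z points along the fingers, y is the line along which they close (so a half turn about z gives the same grasp; the last joint's range is limited). The gripper opens to 94 mm and grips with 3 to 60 N. Pads are 16 mm wide; open, the fingers measure 119 mm over their backs; the gripper's body (75 mm by 177 mm) begins 78 mm behind the grasp point.
Start: joints at [-80.816, 11.837, 88.321, -0, 79.842, -8.623], TCP at [0.176, -0.547, 0.213] pointing down, gripper open.
Joint ranges: [-156.59, 156.59], [-49.26, 127.26], [12.9, 141.05], [-63.56, 243.56], [4.71, 150.69], [-161.64, 161.64]. Speed limits (degrees/s): [159.86, 159.86, 180, 180, 180, 180].

INTERFACE

Orientations are given as a 3x3 rotation matrix whose columns are the frame's x, y, z axes.
In Python, from station import read_state, capture, finish_job, search_frame gives the robot as it stands. The module is installed in compiled form; this text tells all that it offers.
- The arm moves only by the tool jog_arm, never from a script. Its argument "steps" is a list of rows, each an object with "grip": the finger opening in mm, from 0 to 94; "delta_pos": the shift along the world's x, y, z in mm, a list of three; "twist": the turn about the world's z in degrees. In form: [{"grip": grip, "delta_pos": [x, y, z], "twist": twist}, ...]. A call has 1 to 5 rows; each row is the pose to reach, as a shift and turn from the pose commanded when the call began; what a row does not reach only later rows make up. A row lasts 1/12 s, in which the tool goes at most 41.7 mm and 7.16 degrees, less where a joint would pass 70% of its speed; a pose out of reach is approached as far as the arm can. A call with a gripper value outside its range is refused whole. The fingers move at their own pace and stop on an object; "force" is the grip in N (left out, the last holds). Time passes only in rows, so rows that repeat a pose let the fingers close. It gives the time, the measured TCP pose, the force, the opening and the grip force at its end, in the units of the state.
- read_state(): the state, without advancing time (a new reading comes with each control period).
- capture(name): name is "side" or "top" or "wrist"; returns a dict with "img" (384x512x3 uint8, blue, green, red), "range_z" (384x512 float32, m along the optical axis (not along the pixel's ray), 0 where there is no reading), "fx", "fy", "cx", "cy" (pixels), "rvec" (rotation vector, rad) and "tvec" (3), from world to camera coordinates, as OpenCV has them. Camera axes: x right, y down, z forward; pixel columns grow to the right and rows downward; lengths in m; the calibration is good to about 2 mm. A picture is of the moment at which its call begins.
- finish_job(): hands the job in; it is judged then, once.
Trained networks look in the newest picture that a camera, given by its name, has taken for a name from the list of things; names that differ only in an ending like _2 or _b are one class to them, and where a whole thing is asked for, a point or a joint stands for the part that bears it (a point fixed in the world has none). Each returns a list of dicts, best first, with "score" (0 to 1); they miss things now and then, are a little off and sometimes report something else, mostly with a low value. They report only what shows in the picture. A call takes as long as a camera call. They do not tell look-alikes from the thing itself.
- search_frame(camera, label): "extent" ([left, top, right, bottom] in pixels, round what is visible of it).
The state is a dict: "clock": time; "joints": joint angles; "joint_vel": joint speeds; "joint_efforts": joint torques, N m; "tool_pos": TCP position; "ee_rot": TCP orientation; "contact_force": force on the tool from outside, world axes, zero at the start; "ft_torque": the same for the moment, N m; "finger_gap": finger opening in m; "grip_force": force on a finger pad.
Only numpy, scipy, OpenCV 4.12 (cv2) and the standard library are available. Lean on these libraries where they do the work, as an engineer would, in place of code of your own. Each camera call takes 0.05 s, during which the arm holds its last target. There are 200 camera calls.

## Working session

There is one attempt and no reset: what is moved stays moved. The work goes in short steps, Python scripts to look and compute and a tool call to move; the robot and the scene stay as the last step left them, time stands still between calls to the robot, and variables do not carry over. Pictures are saved under pics/ and viewed, at most 14 in all, crops included, and the job is handed in when it is done.

Besides the shell and the picture viewer there is one more tool, called after "Request:" by a JSON object that holds its "name" and its "arguments", one argument or row to a line. jog_arm: Moves the arm, as the interface text tells. Its arguments: {"type":"object","properties":{"steps":{"type":"array","items":{"type":"object","properties":{"grip":{"type":"number"},"delta_pos":{"type":"array","items":{"type":"number"}},"twist":{"type":"number"}}}},"force":{"type":"number"}},"required":["steps"]}

```bash
mkdir -p pics
cat > h.py <<'E'
import numpy as np, cv2
from station import read_state, capture, finish_job, search_frame
def cam(n):
    c=capture(n); R=cv2.Rodrigues(np.array(c['rvec'],float))[0]; c['R']=R; c['t']=np.array(c['tvec'],float).ravel(); return c
def cloud(c):
    z=c['range_z']; v,u=np.indices(z.shape)
    p=np.stack([(u-c['cx'])/c['fx']*z,(v-c['cy'])/c['fy']*z,z],-1)
    w=(p-c['t'])@c['R']; w[z==0]=np.nan; return w
def pix(c,P):
    q=c['R']@np.array(P,float)+c['t']; return q[0]/q[2]*c['fx']+c['cx'],q[1]/q[2]*c['fy']+c['cy']
def ray(c,u,v,z):
    d=c['R'].T@np.array([(u-c['cx'])/c['fx'],(v-c['cy'])/c['fy'],1]); o=-c['R'].T@c['t']; return o+d*(z-o[2])/d[2]
E
python3 - <<'E'
from h import *
for n in ['top','side']:
    c=cam(n); cv2.imwrite(f'pics/{n}0.png',c['img']); W=cloud(c); np.savez(f'{n}0.npz',W=W,img=c['img'])
    print(n,'cam at',-c['R'].T@c['t'])
    for l in ['fixture','bridge_grip','rest','mat','lock_lever','loc1_mid','ref_ball','stylus_case','gauge_block']:
        for r in search_frame(n,l)[:6]:
            if r['score']<.25: continue
            e=[int(x) for x in r['extent']]; u,v=(e[0]+e[2])//2,(e[1]+e[3])//2
            print(l,round(r['score'],2),e,W[v,u].round(3))
E
```

```text
top cam at [0.42576418 0.00326455 1.01376416]
fixture 0.87 [204, 149, 319, 207] [0.546 0.016 0.012]
bridge_grip 0.95 [330, 236, 408, 357] [ 0.233 -0.266  0.019]
bridge_grip 0.95 [153, 265, 214, 306] [0.262 0.222 0.022]
bridge_grip 0.94 [209, 137, 295, 178] [0.595 0.039 0.06 ]
rest 0.83 [361, 167, 450, 223] [ 0.498 -0.371  0.009]
rest 0.65 [144, 208, 164, 226] [0.441 0.3   0.026]
mat 0.74 [100, 162, 177, 238] [0.488 0.353 0.001]
lock_lever 0.74 [232, 86, 267, 106] [0.76  0.047 0.048]
loc1_mid 0.55 [141, 209, 165, 227] [0.438 0.302 0.028]
ref_ball 0.67 [210, 153, 316, 208] [0.541 0.011 0.009]
ref_ball 0.59 [195, 92, 215, 115] [0.752 0.169 0.015]
stylus_case 0.61 [323, 86, 375, 113] [ 0.755 -0.221  0.032]
stylus_case 0.27 [303, 167, 312, 175] [ 0.553 -0.099  0.091]
gauge_block 0.77 [230, 81, 266, 106] [0.767 0.049 0.049]
gauge_block 0.57 [203, 149, 317, 203] [0.552 0.019 0.006]
side cam at [0.04408057 0.73108405 0.67157248]
fixture 0.81 [194, 168, 297, 242] [0.562 0.032 0.035]
fixture 0.52 [181, 176, 204, 205] [0.753 0.054 0.036]
fixture 0.48 [213, 274, 230, 298] [0.438 0.311 0.024]
bridge_grip 0.84 [271, 273, 341, 327] [0.255 0.237 0.015]
bridge_grip 0.81 [342, 172, 436, 228] [ 0.21  -0.249  0.01 ]
rest 0.6 [291, 148, 348, 180] [ 0.497 -0.353  0.005]
mat 0.61 [142, 255, 255, 346] [ 0.473  0.356 -0.   ]
lock_lever 0.64 [268, 166, 274, 180] [ 0.549 -0.097  0.083]
loc1_mid 0.66 [209, 273, 231, 297] [0.439 0.313 0.029]
ref_ball 0.88 [160, 193, 181, 226] [ 0.781  0.133 -0.   ]
stylus_case 0.94 [225, 147, 263, 170] [ 0.735 -0.211  0.031]
stylus_case 0.34 [194, 171, 295, 248] [0.576 0.019 0.006]
gauge_block 0.59 [181, 176, 204, 203] [0.754 0.052 0.038]
```

View pics/top0.png

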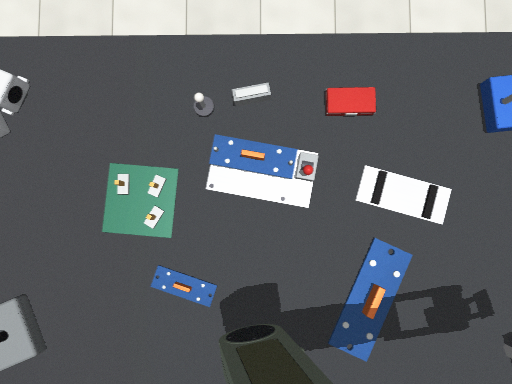

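View pics/side0.png

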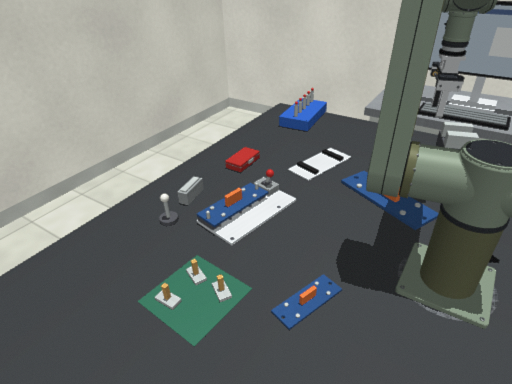

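The top view shows three blue plates: a large one at (373,298), a small one at (183,287) and the middle-sized one on the fixture at (253,155). The middle-sized one is meant. There are three locators on the mat at (122,183), (156,185) and (153,216), the rest is at (404,194), and the red lever ball is at (308,170).

Run:
```python
from h import *
d=np.load('top0.npz'); W=d['W']; img=d['img']; b,g,r=[img[...,i].astype(int) for i in range(3)]
def rect(m,name):
    P=W[m]; P=P[~np.isnan(P[:,0])]; (c,s,a)=cv2.minAreaRect((P[:,:2]*1000).astype(np.float32))
    bx=cv2.boxPoints((c,s,a)); e=[bx[1]-bx[0],bx[2]-bx[1]]; e=max(e,key=np.linalg.norm); an=np.degrees(np.arctan2(e[1],e[0]))%180
    print(name,len(P),'c',np.round(c,1),'size',np.round(s,1),'long axis deg',round(an,1),'z',np.nanmedian(P[:,2]).round(3))
def box(x0,y0,x1,y1):
    m=np.zeros(img.shape[:2],bool); m[y0:y1,x0:x1]=1; return m
blue=(b>r+40)&(b>g+20)
org=(r>150)&(g<160)&(b<90)&(r>g+40)
rect(blue&box(200,130,300,185)&(W[...,2]>.025),'plate')
for n,bx in [('mid',(200,130,300,185)),('big',(325,230,415,365)),('small',(145,260,220,310))]:
    rect(blue&box(*bx),n+' plate'); rect(org&box(*bx),n+' bar')
white=(b>120)&(g>120)&(r>120)
f=box(195,125,330,215); z=W[...,2]
rect(f&(z>.004)&(z<.018),'fixture base')
rect(box(345,155,460,230)&(z>.003)&(z<.03),'rest')
rect(box(320,80,380,120)&(z>.02),'case'); rect(box(225,75,275,110)&(z>.03),'block');rect(box(190,85,220,120)&(z>.01),'ball')
red=(r>120)&(g<60)&(b<60); rect(red&box(295,150,325,185),'leverball')
for n,bx in [('A',(112,170,135,198)),('B',(145,172,168,200)),('C',(140,204,168,232))]:
    rect(box(*bx)&(z>.005)&(z<.018),n+' slide'); rect(org&box(*bx),n+' post')
    rect(box(*bx)&(z>.045),n+' post top')
rect(box(95,155,185,245)&(g>r+25)&(g>b+10),'mat')
cv2.imwrite('pics/crop.png',np.hstack([cv2.resize(img[155:245,95:185],(400,400),interpolation=2),cv2.resize(img[115:215,195:325],(400,400),interpolation=2)]))
```

```text
plate 2268 c [601.8  36.7] size [223.9  80.8] long axis deg 79.2 z 0.037
mid plate 2284 c [606.1  39.7] size [231.3  88.1] long axis deg 79.3 z 0.037
mid bar 11 c [596.6  43.9] size [48.   4.7] long axis deg 73.6 z 0.072
big plate 4277 c [ 222.3 -273.4] size [115.7 309.3] long axis deg 155.0 z 0.012
big bar 91 c [ 225.  -271.6] size [18.3 78.5] long axis deg 155.4 z 0.06
small plate 1305 c [256.9 225.9] size [170.8  64.4] long axis deg 71.3 z 0.007
small bar 12 c [257.3 224.1] size [44.5 11.2] long axis deg 72.1 z 0.034
fixture base 3107 c [570.7  13.7] size [367.3 244.9] long axis deg 89.7 z 0.011
rest 4168 c [ 507.4 -364.9] size [310.7 201.3] long axis deg 89.7 z 0.007
case 1310 c [ 752.3 -226.3] size [ 74.2 130.6] long axis deg 90.4 z 0.033
block 544 c [772.4  41.1] size [36.7 99.4] long axis deg 100.5 z 0.048
ball 362 c [743.5 172.5] size [49.9 54.2] long axis deg 117.5 z 0.016
leverball 44 c [558.  -99.9] size [19.3 21.9] long axis deg 179.4 z 0.089
A slide 202 c [536.9 393.3] size [73.1 48.2] long axis deg 7.6 z 0.011
A post 0 c [0. 0.] size [0. 0.] long axis deg 0.0 z nan
A post top 26 c [532.  390.9] size [10.5 11.4] long axis deg 93.7 z 0.052
B slide 224 c [527.  302.1] size [57.2 70.6] long axis deg 175.5 z 0.01
B post 0 c [0. 0.] size [0. 0.] long axis deg 0.0 z nan
B post top 27 c [526.8 300.3] size [13.  11.6] long axis deg 64.8 z 0.052
C slide 216 c [439.6 308. ] size [72.6 70. ] long axis deg 88.1 z 0.01
C post 0 c [0. 0.] size [0. 0.] long axis deg 0.0 z nan
C post top 27 c [441.8 305.8] size [11.2 11.8] long axis deg 139.2 z 0.052
mat 4059 c [488.7 348. ] size [193.7 190.9] long axis deg 84.8 z 0.002
  return np.nanmean(a, axis, out=out, keepdims=keepdims)
```

View pics/crop.png

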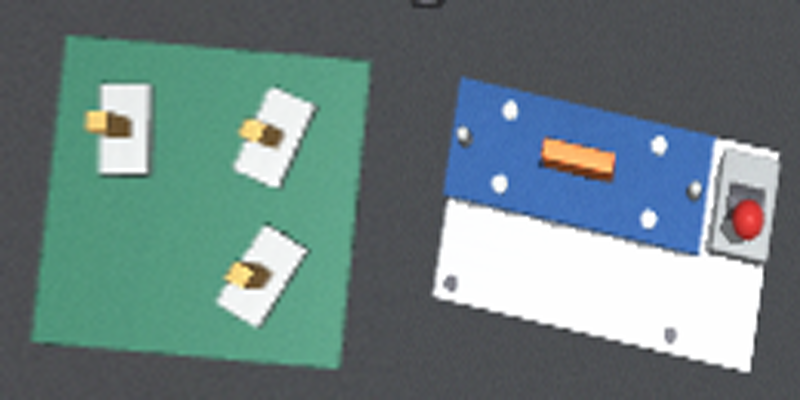

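The crop shows three brass-posted locators, all real, and the middle-sized bridge with both pins proud of it. Next I refine the rest and slide poses and get the tool yaw.

```bash
cat >> h.py <<'E'
def rect(P,name):
    P=P[~np.isnan(P[:,0])]; (c,s,a)=cv2.minAreaRect((P[:,:2]*1000).astype(np.float32))
    bx=cv2.boxPoints((c,s,a)); e=[bx[1]-bx[0],bx[2]-bx[1]]; e=max(e,key=np.linalg.norm); an=np.degrees(np.arctan2(e[1],e[0]))%180
    print(name,len(P),'c',np.round(c,1),'size',np.round(s,1),'long axis deg',round(an,1),'z',np.median(P[:,2]).round(3) if len(P) else 0)
def st():
    s=read_state(); R=np.array(s['ee_rot']); print('t',s['clock'],'tcp',np.round(np.array(s['tool_pos'])*1000,1),'closing-axis deg',np.degrees(np.arctan2(R[1,1],R[0,1])).round(2),'gap',s['finger_gap'],'F',np.round(s['contact_force'],1)); return s
E
python3 - <<'E'
from h import *
d=np.load('top0.npz'); W=d['W']; img=d['img']; b,g,r=[img[...,i].astype(int) for i in range(3)]
white=((b>130)&(g>130)&(r>130)&(abs(r-b)<40)).astype(np.uint8)
n,L,S,_=cv2.connectedComponentsWithStats(white)
for i in range(1,n):
    if S[i,4]>60 and S[i,1]>50: rect(W[(L==i)],str(S[i]))
m=np.zeros_like(white);m[160:228,350:455]=1
rect(W[(white*m>0)],'rest')
m=m>0; blk=m&(W[...,2]>.014)&(b<60); rect(W[blk],'strips')
st(); c=cam('wrist'); print(-c['R'].T@c['t'])
E
```

```text
[  0  69  13  35 261] 259 c [781.2 676.8] size [90.1 30.1] long axis deg 1.7 z 0.079
[232  83  39  18 453] 449 c [773.   41.7] size [35.3 98.7] long axis deg 100.0 z 0.048
[194  92  10  10  74] 74 c [758.7 183.1] size [55.2 21.7] long axis deg 35.7 z 0.092
[ 205  149  114   59 3109] 3097 c [567.1  14.9] size [286.8 154.5] long axis deg 79.4 z 0.011
[ 355  165   97   60 2753] 2745 c [ 500.6 -368.5] size [243.5 101.2] long axis deg 74.1 z 0.007
[117 174  12  20 194] 193 c [532.9 394.8] size [34.7 53.4] long axis deg 179.7 z 0.011
[147 175  19  22 202] 202 c [527.4 302.5] size [34.8 56.1] long axis deg 156.6 z 0.011
[144 206  20  23 197] 195 c [442.5 309. ] size [34.6 57.9] long axis deg 149.1 z 0.01
[   0  299   35   72 1579] 1570 c [144. 664.] size [155.   99.6] long axis deg 22.9 z 0.05
rest 2745 c [ 500.6 -368.5] size [243.5 101.2] long axis deg 74.1 z 0.007
strips 452 c [ 500.2 -365.6] size [157.9  88.1] long axis deg 74.0 z 0.019
t 1.0 tcp [ 175.8 -547.5  213.5] closing-axis deg -72.19 gap 0.094191263472513 F [-0.3  1.3 -0.2]
[ 0.23726811 -0.52814029  0.38323071]
```

Request:
{"name": "jog_arm", "arguments": {
  "steps": [
    {"grip":60,"delta_pos":[24,32,0],"twist":7},
    {"grip":60,"delta_pos":[48,64,0],"twist":14},
    {"grip":60,"delta_pos":[72,96,0],"twist":21},
    {"grip":60,"delta_pos":[96,128,0],"twist":28},
    {"grip":60,"delta_pos":[120,160,0],"twist":35}
  ]
}}

```text
clock: 1.47
tool_pos: [0.2965, -0.386, 0.2135]
ee_rot: [[0.6, 0.8, 0.0], [0.8, -0.6, -0.0], [0.0, 0.0, -1.0]]
contact_force: [-0.2, -0.2, 0.4]
finger_gap: 0.0642
grip_force: 0.0
```

Request:
{"name": "jog_arm", "arguments": {
  "steps": [
    {"grip":60,"delta_pos":[24,32,0],"twist":7},
    {"grip":60,"delta_pos":[48,64,0],"twist":14},
    {"grip":60,"delta_pos":[72,96,0],"twist":20},
    {"grip":60,"delta_pos":[96,128,0],"twist":26.5},
    {"grip":60,"delta_pos":[120,160,0],"twist":26.5}
  ]
}}

```text
clock: 1.88
tool_pos: [0.4167, -0.2258, 0.2138]
ee_rot: [[0.182, 0.983, 0.001], [0.983, -0.182, -0.001], [-0.001, 0.001, -1.0]]
contact_force: [-0.0, -0.7, 0.5]
finger_gap: 0.0603
grip_force: 0.0
```

Request:
{"name": "jog_arm", "arguments": {
  "steps": [
    {"grip":60,"delta_pos":[24,32,0]},
    {"grip":60,"delta_pos":[48,64,0]},
    {"grip":60,"delta_pos":[72,96,0]},
    {"grip":60,"delta_pos":[96,128,0]},
    {"grip":60,"delta_pos":[120,160,0]}
  ]
}}

```text
invalid input at $.steps[0]: expected keys grip, delta_pos, twist
```

Request:
{"name": "jog_arm", "arguments": {
  "steps": [
    {"grip":60,"delta_pos":[24,32,0]},
    {"grip":60,"delta_pos":[46,64,0]},
    {"grip":60,"delta_pos":[46,96,0]},
    {"grip":60,"delta_pos":[46,104,0]},
    {"grip":60,"delta_pos":[46,104,0]}
  ]
}}

```text
invalid input at $.steps[0]: expected keys grip, delta_pos, twist
```

Run:
```python
from h import *
st(); c=cam('wrist'); cv2.imwrite('pics/w1.png',c['img']); W=cloud(c); img=c['img']; b,g,r=[img[...,i].astype(int) for i in range(3)]
print(-c['R'].T@c['t'])
blue=(b>r+40)&(b>g+20); rect(W[blue],'plate')
org=(r>120)&(r>g+40)&(r>b+60)&(W[...,2]>.06)&(W[...,2]<.08); rect(W[org],'bar')
```

```text
t 1.8833 tcp [ 416.7 -225.8  213.8] closing-axis deg -10.49 gap 0.060288377776890556 F [-0.  -0.7  0.5]
[ 0.42774139 -0.16211178  0.38354359]
plate 11275 c [ 363.8 -223.6] size [608.4 246.9] long axis deg 13.3 z 0.009
bar 11 c [ 550.8 -108.6] size [ 6.4 20.8] long axis deg 133.1 z 0.08
```

View pics/w1.png

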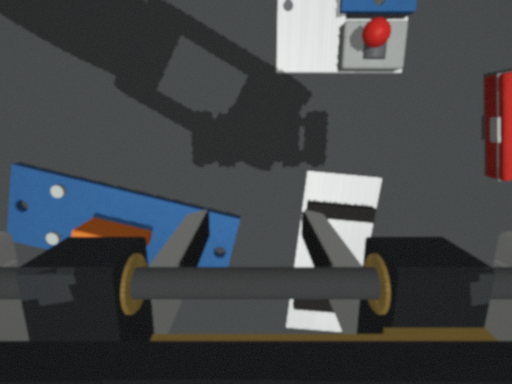

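The picture is taken on the way: the rest is at (335,250), the decoy plate is at the left, and the lever is at (376,32). Moves need a twist in every row, so I continue with one.

Request:
{"name": "jog_arm", "arguments": {
  "steps": [
    {"grip":60,"delta_pos":[23,33,0],"twist":0},
    {"grip":60,"delta_pos":[46,66,0],"twist":0},
    {"grip":60,"delta_pos":[69,99,0],"twist":0},
    {"grip":60,"delta_pos":[92,131,0],"twist":0},
    {"grip":60,"delta_pos":[115,163,0],"twist":0}
  ]
}}

```text
clock: 2.35
tool_pos: [0.5317, -0.0629, 0.2137]
ee_rot: [[0.186, 0.983, 0.001], [0.983, -0.186, -0.0], [-0.0, 0.001, -1.0]]
contact_force: [0.9, -0.4, -0.4]
finger_gap: 0.0602
grip_force: 0.0
```

Request:
{"name": "jog_arm", "arguments": {
  "steps": [
    {"grip":60,"delta_pos":[23,33,0],"twist":0},
    {"grip":60,"delta_pos":[46,66,0],"twist":0},
    {"grip":60,"delta_pos":[70,99,-5],"twist":0},
    {"grip":60,"delta_pos":[70,99,-40],"twist":0},
    {"grip":60,"delta_pos":[70,99,-60],"twist":0}
  ]
}}

```text
clock: 2.77
tool_pos: [0.6017, 0.0367, 0.152]
ee_rot: [[0.182, 0.983, 0.0], [0.983, -0.182, -0.0], [0.0, 0.0, -1.0]]
contact_force: [0.1, -0.4, -1.5]
finger_gap: 0.0599
grip_force: 0.0
```

Run:
```python
from h import *
st(); c=cam('wrist'); cv2.imwrite('pics/w2.png',c['img']); W=cloud(c); img=c['img']; b,g,r=[img[...,i].astype(int) for i in range(3)]
org=(r>120)&(r>g+40)&(r>b+60)&(W[...,2]>.067)&(W[...,2]<.08); rect(W[org],'bar')
c=cam('top');W=cloud(c); img=c['img']; b,g,r=[img[...,i].astype(int) for i in range(3)]
```

```text
t 2.7667 tcp [601.7  36.7 152. ] closing-axis deg -10.47 gap 0.0599134837040362 F [ 0.1 -0.4 -1.5]
bar 1000 c [584.2 -14.3] size [168.4  19.2] long axis deg 72.5 z 0.07
```

View pics/w2.png

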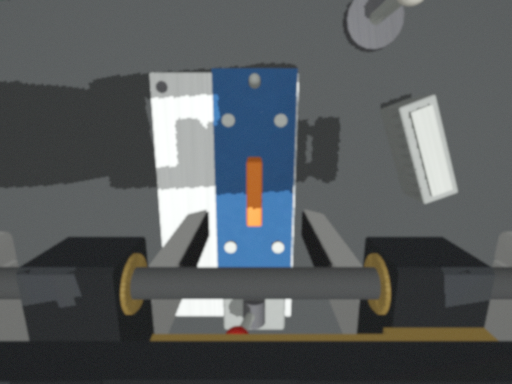

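The wrist view shows the bar at columns 247-262 and rows 155-228, laterally centred between the fingertips at (207,215) and (303,215). I check the long direction by projection.

Run:
```python
from h import *
s=st(); c=cam('wrist'); W=cloud(c); img=c['img']; b,g,r=[img[...,i].astype(int) for i in range(3)]
u=np.array([.182,.983])
print([np.round(pix(c,[.6017+.1857*k,.0367+.9826*k,.072])) for k in (-.03,0,.03)])
m=np.zeros(b.shape,bool); m[140:235,235:275]=1
org=m&(r>120)&(r>g+40)&(r>b+60); rect(W[org&(W[...,2]>.066)],'bar')
print(ray(c,255,155,.072),ray(c,255,228,.072), ray(c,255,208,.072))
pl=(b>r+40)&(b>g+20)&(W[...,2]>.025)&(W[...,2]<.045); rect(W[pl],'plate')
```

```text
t 2.8667 tcp [597.3  35.3 148.5] closing-axis deg -10.63 gap 0.06024824768327444 F [-0.6  0.1 -1.4]
[array([261., 226.]), array([261., 194.]), array([261., 159.])]
bar 985 c [600.2  37.6] size [59.9 13.1] long axis deg 79.2 z 0.07
[0.60260109 0.07092902 0.072     ] [0.59047799 0.00647771 0.072     ] [0.59394294 0.02489877 0.072     ]
plate 14060 c [602.5  47.8] size [203.   79.9] long axis deg 79.4 z 0.034
```

Request:
{"name": "jog_arm", "arguments": {
  "steps": [
    {"grip":60,"delta_pos":[0,2,-30],"twist":0},
    {"grip":60,"delta_pos":[0,2,-60],"twist":0},
    {"grip":60,"delta_pos":[0,2,-85],"twist":0},
    {"grip":60,"delta_pos":[0,2,-95],"twist":0},
    {"grip":60,"delta_pos":[0,2,-102],"twist":0}
  ]
}}

```text
clock: 3.33
tool_pos: [0.6009, 0.0359, 0.0515]
ee_rot: [[0.187, 0.982, -0.0], [0.982, -0.187, 0.0], [0.0, -0.0, -1.0]]
contact_force: [0.2, 0.5, 0.4]
finger_gap: 0.06
grip_force: 0.0
```

Request:
{"name": "jog_arm", "arguments": {
  "force": 40,
  "steps": [
    {"grip":40,"delta_pos":[0,0,0],"twist":0},
    {"grip":20,"delta_pos":[0,0,0],"twist":0},
    {"grip":6,"delta_pos":[0,0,0],"twist":0},
    {"grip":6,"delta_pos":[0,0,0],"twist":0},
    {"grip":6,"delta_pos":[0,0,0],"twist":0}
  ]
}}

```text
clock: 3.75
tool_pos: [0.602, 0.0365, 0.053]
ee_rot: [[0.185, 0.983, 0.003], [0.983, -0.185, -0.0], [0.0, 0.003, -1.0]]
contact_force: [0.2, -0.6, 0.2]
finger_gap: 0.0299
grip_force: 0.0
```

Request:
{"name": "jog_arm", "arguments": {
  "steps": [
    {"grip":6,"delta_pos":[0,0,0],"twist":0},
    {"grip":6,"delta_pos":[0,0,1],"twist":0},
    {"grip":6,"delta_pos":[0,0,2],"twist":0},
    {"grip":6,"delta_pos":[0,0,3],"twist":0},
    {"grip":6,"delta_pos":[0,0,4],"twist":0}
  ]
}}

```text
clock: 4.17
tool_pos: [0.6, 0.0366, 0.0546]
ee_rot: [[0.185, 0.983, -0.002], [0.983, -0.185, 0.0], [-0.0, -0.002, -1.0]]
contact_force: [-0.4, -0.3, -4.1]
finger_gap: 0.0138
grip_force: 40.0
```

Request:
{"name": "jog_arm", "arguments": {
  "force": 50,
  "steps": [
    {"grip":6,"delta_pos":[0,0,5],"twist":0},
    {"grip":6,"delta_pos":[0,0,11],"twist":0},
    {"grip":6,"delta_pos":[0,0,18],"twist":0},
    {"grip":6,"delta_pos":[0,0,26],"twist":0},
    {"grip":6,"delta_pos":[0,0,34],"twist":0}
  ]
}}

```text
clock: 4.58
tool_pos: [0.6007, 0.0366, 0.0904]
ee_rot: [[0.186, 0.983, -0.0], [0.983, -0.186, 0.0], [-0.0, -0.0, -1.0]]
contact_force: [0.5, -0.7, -4.9]
finger_gap: 0.0138
grip_force: 50.0
```

Request:
{"name": "jog_arm", "arguments": {
  "steps": [
    {"grip":6,"delta_pos":[0,0,8],"twist":0},
    {"grip":6,"delta_pos":[0,0,14],"twist":0},
    {"grip":6,"delta_pos":[0,0,20],"twist":0},
    {"grip":6,"delta_pos":[0,0,20],"twist":0},
    {"grip":6,"delta_pos":[0,0,20],"twist":0}
  ]
}}

```text
clock: 5.0
tool_pos: [0.6012, 0.0365, 0.1101]
ee_rot: [[0.186, 0.983, 0.001], [0.983, -0.186, -0.0], [0.0, 0.001, -1.0]]
contact_force: [0.1, -0.4, -3.8]
finger_gap: 0.0135
grip_force: 50.0
```

Run:
```python
from h import *
s=st(); print(s['ft_torque']); c=cam('wrist'); cv2.imwrite('pics/w3.png',c['img']); W=cloud(c); img=c['img']; b,g,r=[img[...,i].astype(int) for i in range(3)]
pl=(b>r+40)&(b>g+20)&(W[...,2]>.05)&(W[...,2]<.13); P=W[pl]; rect(P,'plate')
A=np.c_[P[:,:2],np.ones(len(P))]; print(np.linalg.lstsq(A,P[:,2],rcond=None)[0])
```

```text
t 5.0 tcp [601.2  36.5 110.1] closing-axis deg -10.69 gap 0.013473611563540436 F [ 0.1 -0.4 -3.8]
[-0.07990655 -0.07487847 -0.02802745]
plate 22386 c [602.7  46.6] size [205.   80.5] long axis deg 79.3 z 0.091
[0.00066709 0.00036693 0.09094076]
```

View pics/w3.png

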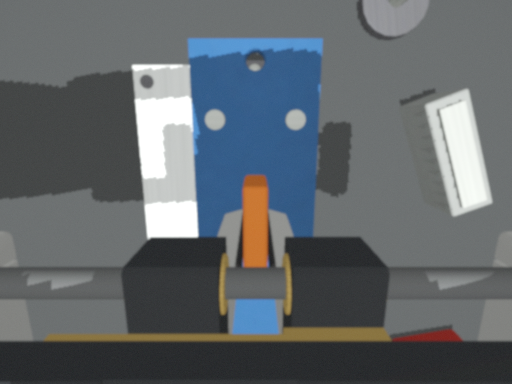

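The plate is held level (slope under 0.001), with its top at 91 mm, clear of the pins. I raise it above the lever ball and carry it over.

Request:
{"name": "jog_arm", "arguments": {
  "steps": [
    {"grip":6,"delta_pos":[0,0,12],"twist":0},
    {"grip":6,"delta_pos":[0,0,28],"twist":0},
    {"grip":6,"delta_pos":[0,0,44],"twist":0},
    {"grip":6,"delta_pos":[-1,-6,54],"twist":0},
    {"grip":6,"delta_pos":[-5,-20,60],"twist":0}
  ]
}}

```text
clock: 5.47
tool_pos: [0.5971, 0.0171, 0.1716]
ee_rot: [[0.183, 0.983, 0.003], [0.983, -0.183, 0.0], [0.001, 0.003, -1.0]]
contact_force: [0.9, -0.6, -3.7]
finger_gap: 0.0134
grip_force: 50.0
```

Request:
{"name": "jog_arm", "arguments": {
  "steps": [
    {"grip":6,"delta_pos":[-5,-20,0],"twist":0},
    {"grip":6,"delta_pos":[-11,-46,0],"twist":-1},
    {"grip":6,"delta_pos":[-19,-76,0],"twist":-2},
    {"grip":6,"delta_pos":[-27,-108,0],"twist":-3},
    {"grip":6,"delta_pos":[-35,-140,0],"twist":-4}
  ]
}}

```text
clock: 5.88
tool_pos: [0.5592, -0.1256, 0.1691]
ee_rot: [[0.254, 0.967, -0.001], [0.967, -0.254, -0.0], [-0.001, -0.001, -1.0]]
contact_force: [0.7, -0.4, -4.2]
finger_gap: 0.0138
grip_force: 50.0
```

Request:
{"name": "jog_arm", "arguments": {
  "steps": [
    {"grip":6,"delta_pos":[-8,-32,0],"twist":-1.2},
    {"grip":6,"delta_pos":[-16,-64,0],"twist":-1.2},
    {"grip":6,"delta_pos":[-24,-96,0],"twist":-1.2},
    {"grip":6,"delta_pos":[-32,-128,0],"twist":-1.2},
    {"grip":6,"delta_pos":[-40,-160,0],"twist":-1.2}
  ]
}}

```text
clock: 6.3
tool_pos: [0.5188, -0.2857, 0.1691]
ee_rot: [[0.275, 0.962, -0.001], [0.962, -0.275, 0.0], [-0.0, -0.001, -1.0]]
contact_force: [0.4, 0.0, -4.0]
finger_gap: 0.0139
grip_force: 50.0
```

Request:
{"name": "jog_arm", "arguments": {
  "steps": [
    {"grip":6,"delta_pos":[-8,-32,0],"twist":0},
    {"grip":6,"delta_pos":[-14,-58,-5],"twist":0},
    {"grip":6,"delta_pos":[-19,-76,-20],"twist":0},
    {"grip":6,"delta_pos":[-21,-84,-40],"twist":0},
    {"grip":6,"delta_pos":[-21,-84,-60],"twist":0}
  ]
}}

```text
clock: 6.72
tool_pos: [0.4979, -0.3715, 0.1093]
ee_rot: [[0.278, 0.961, 0.0], [0.961, -0.278, -0.002], [-0.002, 0.001, -1.0]]
contact_force: [-1.0, -0.3, -5.1]
finger_gap: 0.0133
grip_force: 50.0
```

Run:
```python
from h import *
s=st(); print(s['ft_torque'],s['grip_force'])
for n in ['top','wrist']:
    c=cam(n); W=cloud(c); img=c['img']; b,g,r=[img[...,i].astype(int) for i in range(3)]; cv2.imwrite(f'pics/{n}4.png',img)
    pl=(b>r+40)&(b>g+20)&(W[...,2]>.05)&(W[...,2]<.2)&(W[...,1]>-.6)&(W[...,0]<.7); P=W[pl]; rect(P,'plate '+n)
```

```text
t 6.7167 tcp [ 497.9 -371.5  109.3] closing-axis deg -16.11 gap 0.013326924409553818 F [-1.  -0.3 -5.1]
[ 0.00944846 -0.06466769  0.01375032] 49.998618364334106
plate top 1430 c [ 554.3 -442.3] size [148.8 395.8] long axis deg 112.0 z 0.093
plate wrist 22629 c [ 481.8 -353.1] size [205.2 113.4] long axis deg 73.9 z 0.085
```

View pics/top4.png

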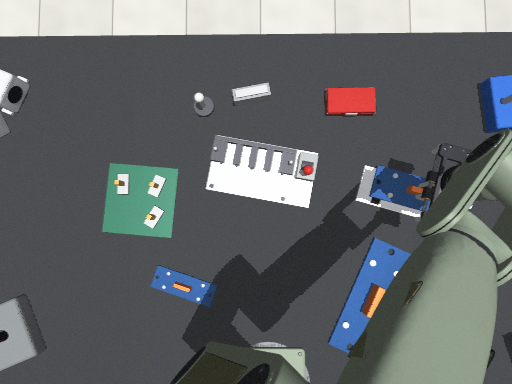

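The plate is over the rest at about (400,190), and the channels are now exposed at (255,160). I lower it.

Request:
{"name": "jog_arm", "arguments": {
  "steps": [
    {"grip":6,"delta_pos":[0,0,-18],"twist":0},
    {"grip":6,"delta_pos":[0,0,-36],"twist":0},
    {"grip":6,"delta_pos":[0,0,-50],"twist":0},
    {"grip":6,"delta_pos":[0,0,-58],"twist":0},
    {"grip":6,"delta_pos":[0,0,-62],"twist":0}
  ]
}}

```text
clock: 7.23
tool_pos: [0.499, -0.3669, 0.0467]
ee_rot: [[0.274, 0.962, -0.002], [0.962, -0.274, 0.001], [0.001, -0.002, -1.0]]
contact_force: [-0.2, 0.4, -4.0]
finger_gap: 0.0133
grip_force: 50.0
```

Request:
{"name": "jog_arm", "arguments": {
  "steps": [
    {"grip":6,"delta_pos":[0,0,-1],"twist":0},
    {"grip":6,"delta_pos":[0,0,-2],"twist":0},
    {"grip":6,"delta_pos":[0,0,-3],"twist":0},
    {"grip":6,"delta_pos":[0,0,-3],"twist":0},
    {"grip":6,"delta_pos":[0,0,-3],"twist":0}
  ]
}}

```text
clock: 7.65
tool_pos: [0.5003, -0.3678, 0.0453]
ee_rot: [[0.274, 0.962, 0.001], [0.962, -0.274, -0.001], [-0.001, 0.001, -1.0]]
contact_force: [0.2, 1.3, -3.7]
finger_gap: 0.0138
grip_force: 50.0
```

Request:
{"name": "jog_arm", "arguments": {
  "steps": [
    {"grip":6,"delta_pos":[0,0,-1],"twist":0},
    {"grip":6,"delta_pos":[0,0,-2],"twist":0},
    {"grip":6,"delta_pos":[0,0,-3],"twist":0},
    {"grip":6,"delta_pos":[0,0,-3],"twist":0},
    {"grip":6,"delta_pos":[0,0,-3],"twist":0}
  ]
}}

```text
clock: 8.07
tool_pos: [0.5002, -0.3678, 0.0431]
ee_rot: [[0.274, 0.962, 0.001], [0.962, -0.274, -0.001], [-0.001, 0.001, -1.0]]
contact_force: [-2.5, 2.1, 5.1]
finger_gap: 0.014
grip_force: 50.0
```

Contact. I open slowly and withdraw.

Request:
{"name": "jog_arm", "arguments": {
  "steps": [
    {"grip":20,"delta_pos":[0,0,0],"twist":0},
    {"grip":40,"delta_pos":[0,0,0],"twist":0},
    {"grip":50,"delta_pos":[0,0,0],"twist":0},
    {"grip":50,"delta_pos":[0,0,0],"twist":0},
    {"grip":50,"delta_pos":[0,0,0],"twist":0}
  ]
}}

```text
clock: 8.48
tool_pos: [0.4999, -0.3675, 0.0414]
ee_rot: [[0.274, 0.962, 0.0], [0.962, -0.274, -0.0], [-0.0, 0.0, -1.0]]
contact_force: [-0.2, -0.1, 0.1]
finger_gap: 0.0432
grip_force: 0.0
```

Request:
{"name": "jog_arm", "arguments": {
  "steps": [
    {"grip":50,"delta_pos":[0,0,20],"twist":0},
    {"grip":50,"delta_pos":[0,0,50],"twist":0},
    {"grip":50,"delta_pos":[0,0,85],"twist":0},
    {"grip":50,"delta_pos":[0,0,120],"twist":0},
    {"grip":50,"delta_pos":[0,0,150],"twist":0}
  ]
}}

```text
clock: 8.9
tool_pos: [0.5002, -0.3677, 0.1937]
ee_rot: [[0.274, 0.962, 0.001], [0.962, -0.274, -0.001], [-0.001, 0.001, -1.0]]
contact_force: [0.6, -0.8, 0.9]
finger_gap: 0.05
grip_force: 0.0
```

Run:
```python
from h import *
s=st()
c=cam('wrist'); W=cloud(c); img=c['img']; b,g,r=[img[...,i].astype(int) for i in range(3)]
pl=(b>r+40)&(b>g+20)&(W[...,2]>.018)&(W[...,2]<.2); P=W[pl]; rect(P,'plate')
A=np.c_[P[:,:2],np.ones(len(P))]; print(np.linalg.lstsq(A,P[:,2],rcond=None)[0][:2])
org=(r>120)&(r>g+40)&(r>b+60)&(W[...,2]>.056)&(W[...,2]<.07); rect(W[org],'bar')
c=cam('top'); W=cloud(c); img=c['img']
z=W[...,2]; m=np.zeros(z.shape,bool); m[128:212,200:322]=1
b,g,r=[img[...,i].astype(int) for i in range(3)]
white=m&(b>130)&(r>130); rect(W[white&(z<.02)],'fixture white'); 
lip=(z>.022)&(z<.034)&m; rect(W[lip],'lips')
n,L,S,C=cv2.connectedComponentsWithStats(lip.astype(np.uint8)); print(S[1:])
cv2.imwrite('pics/fix.png',cv2.resize(img[125:215,195:325],(780,540),interpolation=2))
```

```text
t 8.9 tcp [ 500.2 -367.7  193.7] closing-axis deg -15.89 gap 0.04999281554160323 F [ 0.6 -0.8  0.9]
plate 11542 c [ 609.6 -437.9] size [234.1 397.4] long axis deg 147.6 z 0.024
[ 0.06575712 -0.02443152]
bar 871 c [ 371.5 -331.5] size [ 59.4 279.3] long axis deg 164.5 z 0.06
fixture white 3846 c [567.2  15. ] size [287.7 154.4] long axis deg 79.3 z 0.011
lips 1479 c [600.5   7.5] size [282.5  74.2] long axis deg 78.1 z 0.029
[[ 211  135   87   40 1406]
 [ 303  154    2    2    3]
 [ 310  154    1    1    1]
 [ 311  155    2    3    3]
 [ 314  154    1    1    1]
 [ 299  156    2    3    4]
 [ 314  157    1    1    1]
 [ 317  157    1    1    1]
 [ 301  159    1    1    1]
 [ 317  159    1    2    2]
 [ 298  160    3    3    5]
 [ 303  160    1    1    1]
 [ 305  160    1    1    1]
 [ 314  160    1    1    1]
 [ 314  162    1    2    2]
 [ 317  163    1    1    1]
 [ 299  164    2    2    2]
 [ 314  165    2    2    2]
 [ 297  167    2    1    2]
 [ 314  169    1    1    1]
 [ 316  169    1    1    1]
 [ 296  172    1    3    3]
 [ 301  172    2    1    2]
 [ 315  172    1    1    1]
 [ 298  175    1    1    1]
 [ 305  175    2    2    2]
 [ 315  174    1    1    1]
 [ 297  177    9    3   11]
 [ 302  176    1    1    1]
 [ 308  176    3    2    3]
 [ 312  176    1    1    1]
 [ 314  176    1    1    1]
 [ 307  179    6    2    9]
 [ 314  178    1    1    1]]
```

View pics/fix.png

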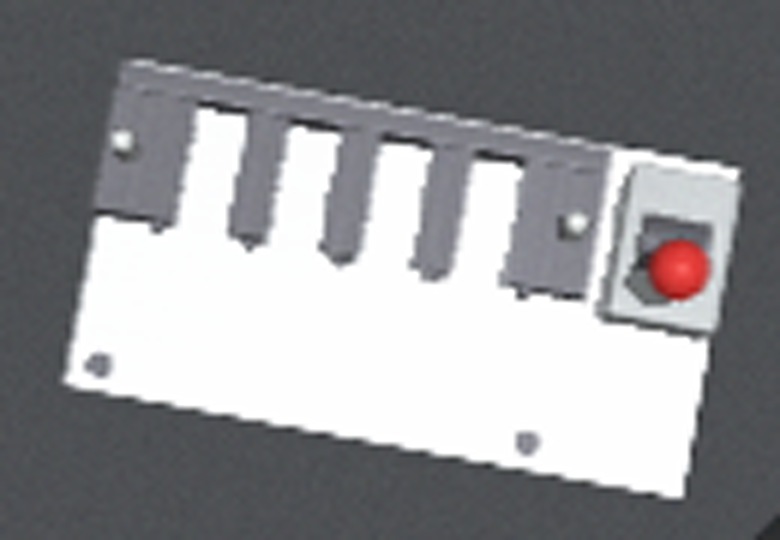

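The fixture is clear, with four empty channels whose mouths face the apron. The fixture x axis is at -10.7° with its origin near (592.6, 39.0) mm, and the lever ball is at (678,268) in the crop. I move to the locators.

Request:
{"name": "jog_arm", "arguments": {
  "steps": [
    {"grip":50,"delta_pos":[1,40,0],"twist":-1},
    {"grip":50,"delta_pos":[3,80,0],"twist":-3},
    {"grip":50,"delta_pos":[5,120,0],"twist":-5},
    {"grip":50,"delta_pos":[6,160,0],"twist":-7},
    {"grip":50,"delta_pos":[7,200,0],"twist":-7.5}
  ]
}}

```text
clock: 9.42
tool_pos: [0.5059, -0.1655, 0.1901]
ee_rot: [[0.399, 0.917, -0.002], [0.917, -0.399, 0.001], [0.0, -0.002, -1.0]]
contact_force: [0.4, -0.8, 0.5]
finger_gap: 0.0501
grip_force: 0.0
```

Request:
{"name": "jog_arm", "arguments": {
  "steps": [
    {"grip":50,"delta_pos":[1,40,0],"twist":0},
    {"grip":50,"delta_pos":[3,80,0],"twist":0},
    {"grip":50,"delta_pos":[5,120,0],"twist":0},
    {"grip":50,"delta_pos":[6,160,0],"twist":0},
    {"grip":50,"delta_pos":[7,200,0],"twist":0}
  ]
}}

```text
clock: 9.83
tool_pos: [0.5129, 0.0345, 0.1903]
ee_rot: [[0.397, 0.918, -0.001], [0.918, -0.397, 0.0], [-0.0, -0.001, -1.0]]
contact_force: [0.8, -0.4, -0.2]
finger_gap: 0.0498
grip_force: 0.0
```

Request:
{"name": "jog_arm", "arguments": {
  "steps": [
    {"grip":50,"delta_pos":[1,40,0],"twist":0},
    {"grip":50,"delta_pos":[3,80,0],"twist":0},
    {"grip":50,"delta_pos":[5,120,0],"twist":0},
    {"grip":50,"delta_pos":[6,160,0],"twist":0},
    {"grip":50,"delta_pos":[7,200,0],"twist":0}
  ]
}}

```text
clock: 10.25
tool_pos: [0.5199, 0.2344, 0.1901]
ee_rot: [[0.397, 0.918, -0.002], [0.918, -0.397, -0.001], [-0.001, -0.001, -1.0]]
contact_force: [0.0, 0.5, 0.1]
finger_gap: 0.05
grip_force: 0.0
```

Request:
{"name": "jog_arm", "arguments": {
  "steps": [
    {"grip":50,"delta_pos":[5,30,0],"twist":0},
    {"grip":50,"delta_pos":[6,60,-10],"twist":0},
    {"grip":50,"delta_pos":[6,69,-40],"twist":0},
    {"grip":50,"delta_pos":[6,69,-40],"twist":0},
    {"grip":50,"delta_pos":[6,69,-40],"twist":0}
  ]
}}

```text
clock: 10.67
tool_pos: [0.5242, 0.3009, 0.1481]
ee_rot: [[0.396, 0.918, -0.007], [0.918, -0.396, -0.003], [-0.006, -0.005, -1.0]]
contact_force: [0.3, 0.4, 0.4]
finger_gap: 0.0498
grip_force: 0.0
```

```bash
cat >> h.py <<'E'
def locs(n):
    c=cam(n); W=cloud(c); img=c['img']; b,g,r=[img[...,i].astype(int) for i in range(3)]; z=W[...,2]
    s=(z>.004)&(z<.02)&(b>110)&(r>110)&(abs(r-b)<45)&(W[...,1]>.2)&(W[...,1]<.55)&(W[...,0]>.3)
    k,L,S,_=cv2.connectedComponentsWithStats(s.astype(np.uint8))
    for i in range(1,k):
        if S[i,4]>(300 if n=='wrist' else 60): rect(W[L==i],n+' slide')
    t=(z>.046)&(z<.058)&(W[...,1]>.2)&(W[...,1]<.55)&(W[...,0]>.3)&(r>b+30)
    k,L,S,_=cv2.connectedComponentsWithStats(t.astype(np.uint8))
    for i in range(1,k):
        if S[i,4]>12: rect(W[L==i],n+' post')
    return c,W
E
python3 - <<'E'
from h import *
st(); c,W=locs('wrist'); cv2.imwrite('pics/w5.png',c['img'])
c,W=locs('top'); img=c['img']; b,g,r=[img[...,i].astype(int) for i in range(3)]
m=(b>r+40)&(b>g+20)&(W[...,0]>.4)&(W[...,0]<.6)&(W[...,1]<-.22)&(W[...,1]>-.52)&(W[...,2]>.018)
rect(W[m],'bridge')
E
```

```text
t 10.6667 tcp [524.2 300.9 148.1] closing-axis deg -23.31 gap 0.049828162881515384 F [0.3 0.4 0.4]
wrist slide 1429 c [531.5 393.2] size [56. 30.] long axis deg 0.4 z 0.008
wrist slide 1183 c [526.  301.1] size [30.5 56.1] long axis deg 156.6 z 0.008
wrist slide 990 c [441.4 307.7] size [30.3 56.1] long axis deg 148.5 z 0.008
wrist post 198 c [531.5 393.1] size [11.9 11.9] long axis deg 90.0 z 0.05
wrist post 151 c [526.  301.6] size [11.4 10.4] long axis deg 66.6 z 0.05
wrist post 168 c [441.4 307.7] size [12.  12.2] long axis deg 147.9 z 0.05
top slide 181 c [526.8 300.3] size [30.  55.8] long axis deg 155.9 z 0.011
top slide 183 c [442.7 306.9] size [31.7 55.6] long axis deg 144.1 z 0.011
top post 24 c [527.1 300.8] size [12.  11.5] long axis deg 65.0 z 0.051
top post 24 c [442.5 306.2] size [11.4 11.1] long axis deg 56.7 z 0.052
bridge 2306 c [ 501.1 -367.6] size [224.5  81.1] long axis deg 74.2 z 0.027
```

View pics/w5.png

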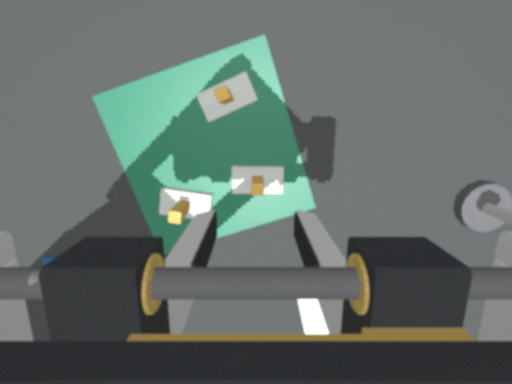

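Wrist measurements of the three locators agree with the sizes given, and the bridge is parked at (501,-368). The locator below is aligned with the fingers at (257,182) in the picture. I take it.

Request:
{"name": "jog_arm", "arguments": {
  "steps": [
    {"grip":50,"delta_pos":[0,0,-35],"twist":0},
    {"grip":50,"delta_pos":[0,0,-70],"twist":0},
    {"grip":50,"delta_pos":[0,0,-100],"twist":0},
    {"grip":50,"delta_pos":[0,0,-118],"twist":0},
    {"grip":40,"delta_pos":[0,0,-118],"twist":0}
  ]
}}

```text
clock: 11.18
tool_pos: [0.5242, 0.2989, 0.03]
ee_rot: [[0.399, 0.917, -0.007], [0.917, -0.399, -0.003], [-0.005, -0.005, -1.0]]
contact_force: [-1.6, -0.5, -0.7]
finger_gap: 0.0456
grip_force: 0.0
```

Request:
{"name": "jog_arm", "arguments": {
  "force": 25,
  "steps": [
    {"grip":6,"delta_pos":[0,0,0],"twist":0},
    {"grip":6,"delta_pos":[0,0,0],"twist":0},
    {"grip":6,"delta_pos":[0,0,0],"twist":0},
    {"grip":6,"delta_pos":[0,0,0],"twist":0},
    {"grip":6,"delta_pos":[0,0,0],"twist":0}
  ]
}}

```text
clock: 11.6
tool_pos: [0.528, 0.3021, 0.0353]
ee_rot: [[0.397, 0.918, 0.003], [0.918, -0.397, 0.001], [0.002, 0.002, -1.0]]
contact_force: [-1.4, 1.3, 1.3]
finger_gap: 0.0132
grip_force: 0.8
```

Request:
{"name": "jog_arm", "arguments": {
  "steps": [
    {"grip":6,"delta_pos":[0,0,0],"twist":0},
    {"grip":6,"delta_pos":[0,0,8],"twist":0},
    {"grip":6,"delta_pos":[0,0,20],"twist":0},
    {"grip":6,"delta_pos":[0,0,35],"twist":0},
    {"grip":6,"delta_pos":[0,0,50],"twist":0}
  ]
}}

```text
clock: 12.02
tool_pos: [0.5264, 0.3014, 0.0842]
ee_rot: [[0.397, 0.918, -0.001], [0.918, -0.397, -0.0], [-0.001, -0.001, -1.0]]
contact_force: [0.8, -0.1, -1.2]
finger_gap: 0.0117
grip_force: 25.0
```

Request:
{"name": "jog_arm", "arguments": {
  "steps": [
    {"grip":6,"delta_pos":[4,-38,0],"twist":3},
    {"grip":6,"delta_pos":[8,-76,0],"twist":6},
    {"grip":6,"delta_pos":[12,-114,0],"twist":9},
    {"grip":6,"delta_pos":[16,-152,0],"twist":12},
    {"grip":6,"delta_pos":[18.5,-189.5,0],"twist":12.7}
  ]
}}

```text
clock: 12.43
tool_pos: [0.5456, 0.1105, 0.0845]
ee_rot: [[0.183, 0.983, 0.001], [0.983, -0.183, -0.0], [0.0, 0.001, -1.0]]
contact_force: [1.6, 0.5, -1.0]
finger_gap: 0.0118
grip_force: 25.0
```

Request:
{"name": "jog_arm", "arguments": {
  "steps": [
    {"grip":6,"delta_pos":[0,0,0],"twist":0},
    {"grip":6,"delta_pos":[0,0,-15],"twist":0},
    {"grip":6,"delta_pos":[0,0,-25],"twist":0},
    {"grip":6,"delta_pos":[0,0,-32],"twist":0},
    {"grip":6,"delta_pos":[0,0,-35],"twist":0}
  ]
}}

```text
clock: 12.85
tool_pos: [0.5439, 0.1125, 0.047]
ee_rot: [[0.185, 0.983, -0.003], [0.983, -0.185, -0.0], [-0.001, -0.003, -1.0]]
contact_force: [0.0, 0.1, -0.6]
finger_gap: 0.0116
grip_force: 25.0
```

Run:
```python
from h import *
s=st(); st(); c=cam('wrist'); cv2.imwrite('pics/w6.png',c['img']); W=cloud(c); z=W[...,2]; img=c['img']; b,g,r=[img[...,i].astype(int) for i in range(3)]
cv2.imwrite('pics/w6.png',img)
m=(z>.048)&(z<.075)&(r>b+30); rect(W[m],'post')
m=(z>.022)&(z<.034)&(W[...,0]>.55); rect(W[m],'lips')
c=cam('top'); W=cloud(c); z=W[...,2]; img=c['img']; np.savez('t6.npz',img=img,W=W)
```

```text
t 12.85 tcp [543.9 112.5  47. ] closing-axis deg -10.65 gap 0.011572136461627061 F [ 0.   0.1 -0.6]
t 12.85 tcp [543.9 112.5  47. ] closing-axis deg -10.65 gap 0.011572136461627061 F [ 0.   0.1 -0.6]
post 593 c [543.7 113.3] size [15.2 12.2] long axis deg 81.3 z 0.062
lips 8265 c [611.3  74.5] size [146.8  72.9] long axis deg 79.1 z 0.026
```

View pics/w6.png

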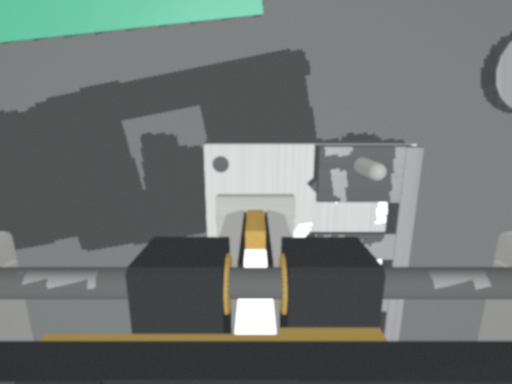

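The held locator is over the apron, with its slide's +y edge at row 195. The channel gap's lip edges are at rows 203 and 232, near column 345. I measure the relative lateral offset in this same picture.

Run:
```python
from h import *
img=cv2.imread('pics/w6.png'); c=cam('wrist'); W=cloud(c); z=W[...,2]
a=np.radians(-10.7); ex=np.array([np.cos(a),np.sin(a)]); ey=np.array([-np.sin(a),np.cos(a)])
F=np.stack([(W[...,:2]*1000-[592.6,39])@ex,(W[...,:2]*1000-[592.6,39])@ey],-1)
for col in range(325,392,8):
    lp=(z[:,col]>.022)&(z[:,col]<.034); fl=(z[:,col]<.018)
    y=F[:,col,1]; q=lp&(y>40)&(y<90); yy=np.sort(y[q]); d=np.diff(yy); k=np.argmax(d) if len(d) else 0
    print(col,np.nanmedian(F[150:240,col,0]).round(1), 'gap',yy[k:k+2].round(1) if len(d) else 0)
for col in (225,235,280):
    for row in range(186,214,4): print(col,row,F[row,col].round(1),z[row,col].round(4),end=' | ')
    print()
m=(z>.055)&(z<.07)&(img[...,2].astype(int)>img[...,0]+30); print('post',np.nanmedian(F[m],0),np.nanmin(F[m],0),np.nanmax(F[m],0))
m=(z>.030)&(F[...,0]>0)&(F[...,1]>85); print('pin',np.nanmean(F[m],0),m.sum())
```

```text
325 -14.7 gap [51.5 74.5]
333 -9.2 gap [51.3 74.6]
341 -3.8 gap [51.3 74.5]
349 1.5 gap [51.3 74.7]
357 6.9 gap [51.2 74.8]
365 12.6 gap [51.5 74.3]
373 18.0 gap [51.3 74.8]
381 23.4 gap [51.5 74.6]
389 28.9 gap [51.  74.9]
225 186 [-83.9  81. ] 0.0087 | 225 190 [-84.   77.9] 0.0084 | 225 194 [-83.3  76.8] 0.0161 | 225 198 [-82.8  75.2] 0.0211 | 225 202 [-82.9  72.3] 0.0209 | 225 206 [-83.   69.3] 0.0206 | 225 210 [-83.   66.5] 0.0212 | 
235 186 [-76.6  80.9] 0.008 | 235 190 [-76.6  78.1] 0.0089 | 235 194 [-76.2  76.6] 0.0153 | 235 198 [-75.8  75.2] 0.0208 | 235 202 [-75.9  72. ] 0.0201 | 235 206 [-75.9  69.3] 0.0208 | 235 210 [-76.  66.] 0.0196 | 
280 186 [-43.5  81.1] 0.0089 | 280 190 [-43.4  78.1] 0.0088 | 280 194 [-44.   76.9] 0.016 | 280 198 [-44.4  75.2] 0.021 | 280 202 [-44.3  72.2] 0.0206 | 280 206 [-44.3  69.6] 0.0214 | 280 210 [-44.2  66.6] 0.0213 | 
post [-61.7217907   63.51733113] [-67.76320359  55.3540523 ] [-55.48198462  71.47060182]
pin [ 7.00470847 94.16051665] 1285
```

Request:
{"name": "jog_arm", "arguments": {
  "steps": [
    {"grip":6,"delta_pos":[0,1,-1],"twist":0},
    {"grip":6,"delta_pos":[0,1,-2],"twist":0},
    {"grip":6,"delta_pos":[0,1,-2.5],"twist":0},
    {"grip":6,"delta_pos":[0,1,-2.5],"twist":0},
    {"grip":6,"delta_pos":[0,1,-2.5],"twist":0}
  ]
}}

```text
clock: 13.42
tool_pos: [0.5455, 0.1131, 0.0461]
ee_rot: [[0.185, 0.983, 0.0], [0.983, -0.185, -0.0], [0.0, 0.0, -1.0]]
contact_force: [0.3, 0.5, -1.8]
finger_gap: 0.0119
grip_force: 25.0
```

Request:
{"name": "jog_arm", "arguments": {
  "steps": [
    {"grip":6,"delta_pos":[6,-1.1,0],"twist":0},
    {"grip":6,"delta_pos":[12,-2.3,0],"twist":0},
    {"grip":6,"delta_pos":[18,-3.4,0],"twist":0},
    {"grip":6,"delta_pos":[22,-4.2,0],"twist":0},
    {"grip":6,"delta_pos":[25,-4.7,0],"twist":0}
  ]
}}

```text
clock: 13.83
tool_pos: [0.5714, 0.108, 0.0461]
ee_rot: [[0.186, 0.983, 0.001], [0.983, -0.186, -0.0], [0.0, 0.001, -1.0]]
contact_force: [-0.1, -0.1, -1.7]
finger_gap: 0.0117
grip_force: 25.0
```

Request:
{"name": "jog_arm", "arguments": {
  "steps": [
    {"grip":6,"delta_pos":[8,-1.5,0],"twist":0},
    {"grip":6,"delta_pos":[16,-3,0],"twist":0},
    {"grip":6,"delta_pos":[24,-4.5,0],"twist":0},
    {"grip":6,"delta_pos":[31,-5.9,0],"twist":0},
    {"grip":6,"delta_pos":[37,-7,0],"twist":0}
  ]
}}

```text
clock: 14.25
tool_pos: [0.6085, 0.1011, 0.046]
ee_rot: [[0.186, 0.983, 0.0], [0.983, -0.186, -0.0], [0.0, 0.0, -1.0]]
contact_force: [0.7, 0.7, -0.6]
finger_gap: 0.0119
grip_force: 25.0
```

Request:
{"name": "jog_arm", "arguments": {
  "steps": [
    {"grip":6,"delta_pos":[2,-0.4,0],"twist":0},
    {"grip":6,"delta_pos":[4,-0.8,0],"twist":0},
    {"grip":6,"delta_pos":[6,-1.1,0],"twist":0},
    {"grip":6,"delta_pos":[7,-1.3,0],"twist":0},
    {"grip":6,"delta_pos":[8,-1.5,0],"twist":0}
  ]
}}

```text
clock: 14.67
tool_pos: [0.613, 0.1003, 0.0454]
ee_rot: [[0.185, 0.983, -0.005], [0.983, -0.185, 0.0], [-0.001, -0.005, -1.0]]
contact_force: [-6.4, 1.2, 2.7]
finger_gap: 0.0117
grip_force: 25.0
```

It has met the back stop. I release, lift and look.

Request:
{"name": "jog_arm", "arguments": {
  "steps": [
    {"grip":20,"delta_pos":[-1,0.2,0],"twist":0},
    {"grip":40,"delta_pos":[-1,0.2,0],"twist":0},
    {"grip":50,"delta_pos":[-1,0.2,0],"twist":0},
    {"grip":50,"delta_pos":[-1,0.2,0],"twist":0},
    {"grip":50,"delta_pos":[-1,0.2,20],"twist":0}
  ]
}}

```text
clock: 15.08
tool_pos: [0.6112, 0.0998, 0.0623]
ee_rot: [[0.186, 0.983, -0.007], [0.983, -0.186, -0.0], [-0.002, -0.007, -1.0]]
contact_force: [-1.6, 0.4, -0.0]
finger_gap: 0.0421
grip_force: 0.0
```

Request:
{"name": "jog_arm", "arguments": {
  "steps": [
    {"grip":50,"delta_pos":[0,0,30],"twist":0},
    {"grip":50,"delta_pos":[-10,10,60],"twist":0},
    {"grip":50,"delta_pos":[-30,40,82],"twist":0},
    {"grip":50,"delta_pos":[-50,75,84],"twist":0},
    {"grip":50,"delta_pos":[-70,110,84],"twist":0}
  ]
}}

```text
clock: 15.5
tool_pos: [0.5464, 0.211, 0.1536]
ee_rot: [[0.188, 0.982, 0.007], [0.982, -0.188, 0.002], [0.003, 0.007, -1.0]]
contact_force: [1.0, 1.0, -0.6]
finger_gap: 0.05
grip_force: 0.0
```

```bash
cat >> h.py <<'E'
def fx(W):
    a=np.radians(-10.7); ex=np.array([np.cos(a),np.sin(a)]); ey=np.array([-np.sin(a),np.cos(a)]); D=W[...,:2]*1000-[592.6,39]; return np.stack([D@ex,D@ey],-1)
def home(c,W):
    img=c['img'].astype(int); z=W[...,2]; F=fx(W)
    m=(z>.04)&(z<.075)&(abs(F[...,0])<35)&(abs(F[...,1])<85)&(img[...,2]>img[...,0]+30)
    k,L,S,_=cv2.connectedComponentsWithStats(m.astype(np.uint8))
    for i in range(1,k):
        if S[i,4]>10:
            t=L==i; zt=np.nanpercentile(z[t],80); q=t&(z>zt-.006); f=F[q]; print('fixture post x',np.round((f[:,0].min()+f[:,0].max())/2,1),'y',np.round((f[:,1].min()+f[:,1].max())/2,1),'top z',zt.round(4))
E
python3 - <<'E'
from h import *
st(); c,W=locs('top'); home(c,W); locs('wrist')
E
```

```text
t 15.5 tcp [546.4 211.  153.6] closing-axis deg -10.83 gap 0.049968739601666194 F [ 1.   1.  -0.6]
top slide 192 c [532.4 393.1] size [52.3 33.4] long axis deg 0.2 z 0.011
top post 27 c [531.9 390.4] size [11. 11.] long axis deg 1.2 z 0.052
fixture post x 9.0 y 61.7 top z 0.0641
wrist slide 1399 c [531.4 392. ] size [56.1 28.5] long axis deg 0.0 z 0.008
wrist slide 1226 c [441.4 307.6] size [30.3 56.2] long axis deg 148.2 z 0.008
wrist post 192 c [441.5 307.6] size [11.9 12.3] long axis deg 147.0 z 0.05
```

Request:
{"name": "jog_arm", "arguments": {
  "steps": [
    {"grip":50,"delta_pos":[-3,38,0],"twist":3},
    {"grip":50,"delta_pos":[-6,76,0],"twist":6},
    {"grip":50,"delta_pos":[-9,114,0],"twist":9},
    {"grip":50,"delta_pos":[-12,150,0],"twist":10.9},
    {"grip":50,"delta_pos":[-13,183,0],"twist":10.9}
  ]
}}

```text
clock: 16.02
tool_pos: [0.5315, 0.3947, 0.15]
ee_rot: [[-0.005, 1.0, 0.001], [1.0, 0.005, 0.0], [0.0, 0.001, -1.0]]
contact_force: [0.1, 0.0, -0.0]
finger_gap: 0.0497
grip_force: 0.0
```

Run:
```python
from h import *
st(); locs('wrist')
```

```text
t 16.0167 tcp [531.5 394.7 150. ] closing-axis deg 0.28 gap 0.04972245060049217 F [ 0.1  0.  -0. ]
wrist slide 1169 c [531.3 393.7] size [56.  30.2] long axis deg 0.2 z 0.008
wrist post 155 c [531.3 393.7] size [10.6 12.1] long axis deg 90.4 z 0.05
```

Request:
{"name": "jog_arm", "arguments": {
  "steps": [
    {"grip":50,"delta_pos":[0,0,-35],"twist":0},
    {"grip":50,"delta_pos":[0,-0.5,-70],"twist":0},
    {"grip":50,"delta_pos":[0,-0.5,-100],"twist":0},
    {"grip":50,"delta_pos":[0,-0.5,-116.5],"twist":0},
    {"grip":40,"delta_pos":[0,-0.5,-116.5],"twist":0}
  ]
}}

```text
clock: 16.48
tool_pos: [0.528, 0.3896, 0.0275]
ee_rot: [[-0.003, 1.0, -0.009], [1.0, 0.003, -0.005], [-0.005, -0.009, -1.0]]
contact_force: [-1.0, -0.2, -0.4]
finger_gap: 0.0462
grip_force: 0.0
```

Request:
{"name": "jog_arm", "arguments": {
  "force": 25,
  "steps": [
    {"grip":6,"delta_pos":[0,0,0],"twist":0},
    {"grip":6,"delta_pos":[0,0,0],"twist":0},
    {"grip":6,"delta_pos":[0,0,0],"twist":0},
    {"grip":6,"delta_pos":[0,0,0],"twist":0},
    {"grip":6,"delta_pos":[0,0,0],"twist":0}
  ]
}}

```text
clock: 16.9
tool_pos: [0.5325, 0.3931, 0.0354]
ee_rot: [[-0.003, 1.0, 0.003], [1.0, 0.003, 0.002], [0.002, 0.003, -1.0]]
contact_force: [-2.3, 0.5, 2.0]
finger_gap: 0.0131
grip_force: 0.8
```

Request:
{"name": "jog_arm", "arguments": {
  "steps": [
    {"grip":6,"delta_pos":[0,0,0],"twist":0},
    {"grip":6,"delta_pos":[0,0,8],"twist":0},
    {"grip":6,"delta_pos":[0,0,20],"twist":0},
    {"grip":6,"delta_pos":[0,0,35],"twist":0},
    {"grip":6,"delta_pos":[0,0,50],"twist":0}
  ]
}}

```text
clock: 17.32
tool_pos: [0.531, 0.3924, 0.0843]
ee_rot: [[-0.004, 1.0, -0.001], [1.0, 0.004, -0.0], [-0.0, -0.001, -1.0]]
contact_force: [-0.1, -0.0, -1.6]
finger_gap: 0.0118
grip_force: 25.0
```

Request:
{"name": "jog_arm", "arguments": {
  "steps": [
    {"grip":6,"delta_pos":[1,-36,0],"twist":-2.2},
    {"grip":6,"delta_pos":[2,-72,0],"twist":-4.4},
    {"grip":6,"delta_pos":[3,-108,0],"twist":-6.6},
    {"grip":6,"delta_pos":[4,-144,0],"twist":-8.8},
    {"grip":6,"delta_pos":[5,-180,0],"twist":-10.9}
  ]
}}

```text
clock: 17.73
tool_pos: [0.5363, 0.2112, 0.0845]
ee_rot: [[0.187, 0.982, 0.001], [0.982, -0.187, 0.0], [0.0, 0.001, -1.0]]
contact_force: [0.9, -1.4, -1.1]
finger_gap: 0.0117
grip_force: 25.0
```

Request:
{"name": "jog_arm", "arguments": {
  "steps": [
    {"grip":6,"delta_pos":[0,-36,0],"twist":0},
    {"grip":6,"delta_pos":[1,-72,0],"twist":0},
    {"grip":6,"delta_pos":[1.2,-108,0],"twist":0},
    {"grip":6,"delta_pos":[1.2,-132,-5],"twist":0},
    {"grip":6,"delta_pos":[1.2,-140.5,-15],"twist":0}
  ]
}}

```text
clock: 18.15
tool_pos: [0.5394, 0.0686, 0.0707]
ee_rot: [[0.189, 0.982, 0.005], [0.982, -0.189, -0.001], [-0.0, 0.005, -1.0]]
contact_force: [0.7, -0.3, -0.7]
finger_gap: 0.0116
grip_force: 25.0
```

Request:
{"name": "jog_arm", "arguments": {
  "steps": [
    {"grip":6,"delta_pos":[0,0,-8],"twist":0},
    {"grip":6,"delta_pos":[0,0,-14],"twist":0},
    {"grip":6,"delta_pos":[0,0,-20],"twist":0},
    {"grip":6,"delta_pos":[0,0,-22],"twist":0},
    {"grip":6,"delta_pos":[0,0,-22],"twist":0}
  ]
}}

```text
clock: 18.57
tool_pos: [0.537, 0.0734, 0.0458]
ee_rot: [[0.184, 0.983, -0.001], [0.983, -0.184, 0.0], [0.0, -0.001, -1.0]]
contact_force: [-0.9, -0.1, -1.0]
finger_gap: 0.0121
grip_force: 25.0
```

```bash
cat >> h.py <<'E'
def lateral(yc):
    s=st(); c=cam('wrist'); W=cloud(c); z=W[...,2]; F=fx(W); img=c['img'].astype(int)
    g=[]
    for col in range(325,385,8):
        lp=(z[:,col]>.022)&(z[:,col]<.034); y=F[:,col,1]; yy=np.sort(y[lp&(abs(y-yc)<24)]); d=np.diff(yy)
        if len(d): k=np.argmax(d); g.append([yy[k],yy[k+1]])
    print('gap',np.median(g,0).round(1))
    e=[]
    for col in list(range(222,236))+list(range(276,286)):
        k=(z[:,col]>.0175)&(z[:,col]<.027)&(F[:,col,1]>yc-5)&(F[:,col,1]<yc+25)&(F[:,col,0]<-35)
        if k.any(): e.append(F[k,col,1].max())
    print('slide +y edge',np.median(e).round(1), 'z',np.nanmedian(z[200:212,222:236]).round(4))
    m=(z>.05)&(z<.075)&(img[...,2]>img[...,0]+30)&(F[...,0]<-35); f=F[m]; print('post x',(f[:,0].min()+f[:,0].max())/2)
    return c,W
E
python3 - <<'E'
from h import *
lateral(21)
E
```

```text
t 18.5667 tcp [537.   73.4  45.8] closing-axis deg -10.57 gap 0.012084139109320473 F [-0.9 -0.1 -1. ]
gap [ 9.6 32.4]
slide +y edge 38.3 z 0.0191
post x -61.65701905050152
```

Request:
{"name": "jog_arm", "arguments": {
  "steps": [
    {"grip":6,"delta_pos":[-0.3,-1.7,0],"twist":0},
    {"grip":6,"delta_pos":[-0.3,-1.7,-0.5],"twist":0},
    {"grip":6,"delta_pos":[5.7,-2.8,-0.5],"twist":0},
    {"grip":6,"delta_pos":[12.7,-4.1,-0.5],"twist":0},
    {"grip":6,"delta_pos":[19.7,-5.4,-0.5],"twist":0}
  ]
}}

```text
clock: 19.03
tool_pos: [0.5583, 0.0665, 0.0462]
ee_rot: [[0.186, 0.983, 0.001], [0.983, -0.186, -0.0], [0.0, 0.001, -1.0]]
contact_force: [0.5, -0.6, -0.4]
finger_gap: 0.0121
grip_force: 25.0
```

Request:
{"name": "jog_arm", "arguments": {
  "steps": [
    {"grip":6,"delta_pos":[6,-1.1,0],"twist":0},
    {"grip":6,"delta_pos":[12,-2.3,0],"twist":0},
    {"grip":6,"delta_pos":[18,-3.4,0],"twist":0},
    {"grip":6,"delta_pos":[24,-4.5,0],"twist":0},
    {"grip":6,"delta_pos":[30,-5.7,0],"twist":0}
  ]
}}

```text
clock: 19.45
tool_pos: [0.5879, 0.0608, 0.0459]
ee_rot: [[0.186, 0.983, -0.0], [0.983, -0.186, 0.0], [-0.0, -0.0, -1.0]]
contact_force: [0.1, -0.1, -0.9]
finger_gap: 0.0118
grip_force: 25.0
```

Request:
{"name": "jog_arm", "arguments": {
  "steps": [
    {"grip":6,"delta_pos":[6,-1.1,0],"twist":0},
    {"grip":6,"delta_pos":[12,-2.3,0],"twist":0},
    {"grip":6,"delta_pos":[17,-3.2,0],"twist":0},
    {"grip":6,"delta_pos":[20,-3.8,0],"twist":0},
    {"grip":6,"delta_pos":[22,-4.2,0],"twist":0}
  ]
}}

```text
clock: 19.87
tool_pos: [0.6052, 0.0575, 0.0455]
ee_rot: [[0.185, 0.983, -0.011], [0.983, -0.185, 0.001], [-0.001, -0.011, -1.0]]
contact_force: [-12.9, 2.3, 11.1]
finger_gap: 0.0118
grip_force: 25.0
```

Run:
```python
from h import *
c,W=locs('top'); home(c,W); st()
```

```text
top slide 191 c [442.4 308.9] size [33.4 56.7] long axis deg 148.3 z 0.011
top post 24 c [442.1 306.4] size [10.4 11.1] long axis deg 150.5 z 0.053
t 19.9167 tcp [605.1  57.5  45.5] closing-axis deg -10.68 gap 0.011912681132335054 F [-9.4  1.1  7.8]
```

It is at the stop at the same fixture x as the first. I release and lift.

Request:
{"name": "jog_arm", "arguments": {
  "steps": [
    {"grip":20,"delta_pos":[-1,0.2,0],"twist":0},
    {"grip":40,"delta_pos":[-1,0.2,0],"twist":0},
    {"grip":50,"delta_pos":[-1,0.2,0],"twist":0},
    {"grip":50,"delta_pos":[-1,0.2,0],"twist":0},
    {"grip":50,"delta_pos":[-1,0.2,20],"twist":0}
  ]
}}

```text
clock: 20.33
tool_pos: [0.6052, 0.0569, 0.0623]
ee_rot: [[0.186, 0.983, -0.007], [0.983, -0.186, 0.0], [-0.001, -0.007, -1.0]]
contact_force: [-1.0, -0.2, 0.1]
finger_gap: 0.0415
grip_force: 0.0
```

Request:
{"name": "jog_arm", "arguments": {
  "steps": [
    {"grip":50,"delta_pos":[0,0,30],"twist":0},
    {"grip":50,"delta_pos":[-15,10,60],"twist":-4},
    {"grip":50,"delta_pos":[-40,40,82],"twist":-8},
    {"grip":50,"delta_pos":[-60,75,84],"twist":-12},
    {"grip":50,"delta_pos":[-80,110,84],"twist":-16}
  ]
}}

```text
clock: 20.75
tool_pos: [0.5302, 0.1675, 0.1533]
ee_rot: [[0.455, 0.891, 0.007], [0.891, -0.455, 0.001], [0.004, 0.006, -1.0]]
contact_force: [0.3, 1.1, 0.7]
finger_gap: 0.0503
grip_force: 0.0
```

Request:
{"name": "jog_arm", "arguments": {
  "steps": [
    {"grip":50,"delta_pos":[-20,34,0],"twist":-4.8},
    {"grip":50,"delta_pos":[-40,68,0],"twist":-4.8},
    {"grip":50,"delta_pos":[-60,102,0],"twist":-4.8},
    {"grip":50,"delta_pos":[-83,136,0],"twist":-4.8},
    {"grip":50,"delta_pos":[-83,140,0],"twist":-4.8}
  ]
}}

```text
clock: 21.17
tool_pos: [0.4415, 0.3116, 0.1503]
ee_rot: [[0.517, 0.856, -0.001], [0.856, -0.517, 0.003], [0.002, -0.002, -1.0]]
contact_force: [0.4, -0.5, -0.3]
finger_gap: 0.05
grip_force: 0.0
```

Run:
```python
from h import *
c,W=locs('wrist'); st(); c,W=locs('top'); home(c,W)
```

```text
wrist slide 1163 c [441.6 307.8] size [30.2 55.9] long axis deg 149.1 z 0.008
wrist post 151 c [441.1 307.7] size [12.  10.6] long axis deg 58.8 z 0.05
t 21.2167 tcp [443.6 310.1 150.4] closing-axis deg -31.16 gap 0.04996213464557295 F [ 0.   0.2 -0. ]
top slide 178 c [442.  306.6] size [30.2 55. ] long axis deg 148.9 z 0.011
top post 25 c [442.3 306.3] size [11.3 11.7] long axis deg 153.7 z 0.052
fixture post x 8.8 y 61.8 top z 0.0639
fixture post x 8.5 y 19.6 top z 0.064
```

Request:
{"name": "jog_arm", "arguments": {
  "steps": [
    {"grip":50,"delta_pos":[-2,-1,-35],"twist":0},
    {"grip":50,"delta_pos":[-2,-1,-70],"twist":0},
    {"grip":50,"delta_pos":[-2,-1,-100],"twist":0},
    {"grip":50,"delta_pos":[-2,-1,-116.5],"twist":0},
    {"grip":40,"delta_pos":[-2,-1,-116.5],"twist":0}
  ]
}}

```text
clock: 21.68
tool_pos: [0.441, 0.3024, 0.0291]
ee_rot: [[0.524, 0.851, -0.008], [0.851, -0.524, -0.004], [-0.008, -0.004, -1.0]]
contact_force: [-0.9, -0.3, -0.5]
finger_gap: 0.0461
grip_force: 0.0
```

Request:
{"name": "jog_arm", "arguments": {
  "force": 25,
  "steps": [
    {"grip":6,"delta_pos":[0,0,0],"twist":0},
    {"grip":6,"delta_pos":[0,0,0],"twist":0},
    {"grip":6,"delta_pos":[0,0,0],"twist":0},
    {"grip":6,"delta_pos":[0,0,0],"twist":0},
    {"grip":6,"delta_pos":[0,0,0],"twist":0}
  ]
}}

```text
clock: 22.1
tool_pos: [0.4441, 0.3066, 0.035]
ee_rot: [[0.523, 0.852, 0.002], [0.852, -0.523, 0.002], [0.002, 0.001, -1.0]]
contact_force: [-1.1, 2.0, 1.7]
finger_gap: 0.0135
grip_force: 0.9
```

Request:
{"name": "jog_arm", "arguments": {
  "steps": [
    {"grip":6,"delta_pos":[0,0,0],"twist":0},
    {"grip":6,"delta_pos":[0,0,8],"twist":0},
    {"grip":6,"delta_pos":[0,0,20],"twist":0},
    {"grip":6,"delta_pos":[0,0,35],"twist":0},
    {"grip":6,"delta_pos":[0,0,50],"twist":0}
  ]
}}

```text
clock: 22.52
tool_pos: [0.443, 0.3056, 0.0843]
ee_rot: [[0.522, 0.853, -0.0], [0.853, -0.522, -0.001], [-0.001, -0.0, -1.0]]
contact_force: [0.1, 0.3, -1.8]
finger_gap: 0.012
grip_force: 25.0
```

Request:
{"name": "jog_arm", "arguments": {
  "steps": [
    {"grip":6,"delta_pos":[11,-35,0],"twist":3},
    {"grip":6,"delta_pos":[22,-70,0],"twist":7},
    {"grip":6,"delta_pos":[33,-105,0],"twist":12},
    {"grip":6,"delta_pos":[44,-140,0],"twist":17},
    {"grip":6,"delta_pos":[55,-175,0],"twist":20.8}
  ]
}}

```text
clock: 22.93
tool_pos: [0.4987, 0.1293, 0.0845]
ee_rot: [[0.181, 0.984, 0.001], [0.984, -0.181, -0.0], [-0.0, 0.001, -1.0]]
contact_force: [1.3, -0.0, -2.7]
finger_gap: 0.0119
grip_force: 25.0
```

Request:
{"name": "jog_arm", "arguments": {
  "steps": [
    {"grip":6,"delta_pos":[11,-35,0],"twist":0},
    {"grip":6,"delta_pos":[22,-70,0],"twist":0},
    {"grip":6,"delta_pos":[29,-92,0],"twist":0},
    {"grip":6,"delta_pos":[31.3,-101.4,-5],"twist":0},
    {"grip":6,"delta_pos":[31.3,-101.4,-15],"twist":0}
  ]
}}

```text
clock: 23.35
tool_pos: [0.5319, 0.0273, 0.0701]
ee_rot: [[0.189, 0.982, 0.005], [0.982, -0.189, -0.001], [-0.0, 0.005, -1.0]]
contact_force: [-1.2, 1.0, -1.2]
finger_gap: 0.0119
grip_force: 25.0
```

Request:
{"name": "jog_arm", "arguments": {
  "steps": [
    {"grip":6,"delta_pos":[0,0,-8],"twist":0},
    {"grip":6,"delta_pos":[0,0,-14],"twist":0},
    {"grip":6,"delta_pos":[0,0,-20],"twist":0},
    {"grip":6,"delta_pos":[0,0,-22.5],"twist":0},
    {"grip":6,"delta_pos":[0,0,-22.5],"twist":0}
  ]
}}

```text
clock: 23.77
tool_pos: [0.5287, 0.0308, 0.0453]
ee_rot: [[0.184, 0.983, -0.002], [0.983, -0.184, 0.0], [0.0, -0.002, -1.0]]
contact_force: [0.6, 0.6, -1.9]
finger_gap: 0.0116
grip_force: 25.0
```

Run:
```python
from h import *
lateral(-21)
```

```text
t 23.7667 tcp [528.7  30.8  45.3] closing-axis deg -10.58 gap 0.011622515060335657 F [ 0.6  0.6 -1.9]
gap [-32.7  -9.4]
slide +y edge -6.1 z 0.019
post x -61.74034285302802
```

Request:
{"name": "jog_arm", "arguments": {
  "steps": [
    {"grip":6,"delta_pos":[0,0,0],"twist":0},
    {"grip":6,"delta_pos":[5,-1,0],"twist":0},
    {"grip":6,"delta_pos":[10,-1.9,0],"twist":0},
    {"grip":6,"delta_pos":[15,-2.8,0],"twist":0},
    {"grip":6,"delta_pos":[20,-3.8,0],"twist":0}
  ]
}}

```text
clock: 24.23
tool_pos: [0.5505, 0.0254, 0.0461]
ee_rot: [[0.186, 0.983, 0.001], [0.983, -0.186, -0.0], [0.0, 0.001, -1.0]]
contact_force: [0.2, 0.3, -0.9]
finger_gap: 0.0117
grip_force: 25.0
```

Request:
{"name": "jog_arm", "arguments": {
  "steps": [
    {"grip":6,"delta_pos":[6,-1.1,0],"twist":0},
    {"grip":6,"delta_pos":[12,-2.3,0],"twist":0},
    {"grip":6,"delta_pos":[18,-3.4,0],"twist":0},
    {"grip":6,"delta_pos":[24,-4.5,0],"twist":0},
    {"grip":6,"delta_pos":[30,-5.7,0],"twist":0}
  ]
}}

```text
clock: 24.65
tool_pos: [0.5803, 0.0197, 0.0459]
ee_rot: [[0.186, 0.983, -0.0], [0.983, -0.186, 0.0], [0.0, -0.0, -1.0]]
contact_force: [0.2, 0.6, -2.0]
finger_gap: 0.0119
grip_force: 25.0
```

Request:
{"name": "jog_arm", "arguments": {
  "steps": [
    {"grip":6,"delta_pos":[6,-1.1,0],"twist":0},
    {"grip":6,"delta_pos":[12,-2.3,0],"twist":0},
    {"grip":6,"delta_pos":[17,-3.2,0],"twist":0},
    {"grip":6,"delta_pos":[20,-3.8,0],"twist":0},
    {"grip":6,"delta_pos":[21.5,-4.1,0],"twist":0}
  ]
}}

```text
clock: 25.07
tool_pos: [0.5974, 0.0165, 0.0452]
ee_rot: [[0.185, 0.983, -0.01], [0.983, -0.185, 0.002], [-0.0, -0.01, -1.0]]
contact_force: [-10.0, 2.1, 7.6]
finger_gap: 0.0122
grip_force: 25.0
```

Request:
{"name": "jog_arm", "arguments": {
  "steps": [
    {"grip":20,"delta_pos":[-1,0.2,0],"twist":0},
    {"grip":40,"delta_pos":[-1,0.2,0],"twist":0},
    {"grip":50,"delta_pos":[-1,0.2,0],"twist":0},
    {"grip":50,"delta_pos":[-1,0.2,0],"twist":0},
    {"grip":50,"delta_pos":[-1,0.2,20],"twist":0}
  ]
}}

```text
clock: 25.48
tool_pos: [0.5971, 0.0162, 0.0625]
ee_rot: [[0.186, 0.983, -0.007], [0.983, -0.186, 0.001], [-0.001, -0.007, -1.0]]
contact_force: [0.1, -0.1, -1.3]
finger_gap: 0.0415
grip_force: 0.0
```

Request:
{"name": "jog_arm", "arguments": {
  "steps": [
    {"grip":50,"delta_pos":[0,0,30],"twist":0},
    {"grip":40,"delta_pos":[-15,-10,60],"twist":0},
    {"grip":30,"delta_pos":[-40,-30,74],"twist":0},
    {"grip":20,"delta_pos":[-65,-65,74],"twist":0},
    {"grip":10,"delta_pos":[-85,-100,74],"twist":0}
  ]
}}

```text
clock: 25.9
tool_pos: [0.5157, -0.0844, 0.1422]
ee_rot: [[0.182, 0.983, 0.005], [0.983, -0.182, -0.002], [-0.001, 0.005, -1.0]]
contact_force: [0.4, -1.0, -0.2]
finger_gap: 0.0266
grip_force: 0.0
```

Request:
{"name": "jog_arm", "arguments": {
  "steps": [
    {"grip":0,"delta_pos":[0,-10,0],"twist":0},
    {"grip":0,"delta_pos":[0,-10,0],"twist":0},
    {"grip":0,"delta_pos":[0,-10,0],"twist":0},
    {"grip":0,"delta_pos":[0,-10,0],"twist":0},
    {"grip":0,"delta_pos":[0,-10,0],"twist":0}
  ]
}}

```text
clock: 26.32
tool_pos: [0.5159, -0.0928, 0.1398]
ee_rot: [[0.184, 0.983, 0.0], [0.983, -0.184, 0.0], [0.0, 0.0, -1.0]]
contact_force: [-0.5, 0.6, -0.9]
finger_gap: 0.0003
grip_force: 0.0
```

Run:
```python
from h import *
st(); c,W=locs('top'); home(c,W); img=c['img']; cv2.imwrite('pics/t8.png',cv2.resize(img[75:255,80:330],(750,540),interpolation=2))
b,g,r=[img[...,i].astype(int) for i in range(3)]; F=fx(W)
m=(r>110)&(g<60)&(b<60)&(W[...,1]>-.15)&(W[...,1]<-.05)&(W[...,0]<.65); print('ball',np.nanmedian(F[m],0),m.sum())
c=cam('side'); W=cloud(c); home(c,W)
```

```text
t 26.3167 tcp [515.9 -92.8 139.8] closing-axis deg -10.6 gap 0.0003388281325486789 F [-0.5  0.6 -0.9]
fixture post x 8.7 y 61.5 top z 0.0637
fixture post x 8.7 y 19.6 top z 0.0645
fixture post x 9.0 y -22.8 top z 0.0636
ball [nan nan] 0
fixture post x 6.2 y -22.0 top z 0.0605
fixture post x 7.4 y 21.6 top z 0.0609
fixture post x 7.0 y 63.0 top z 0.0603
  return np.nanmean(a, axis, out=out, keepdims=keepdims)
```

View pics/t8.png

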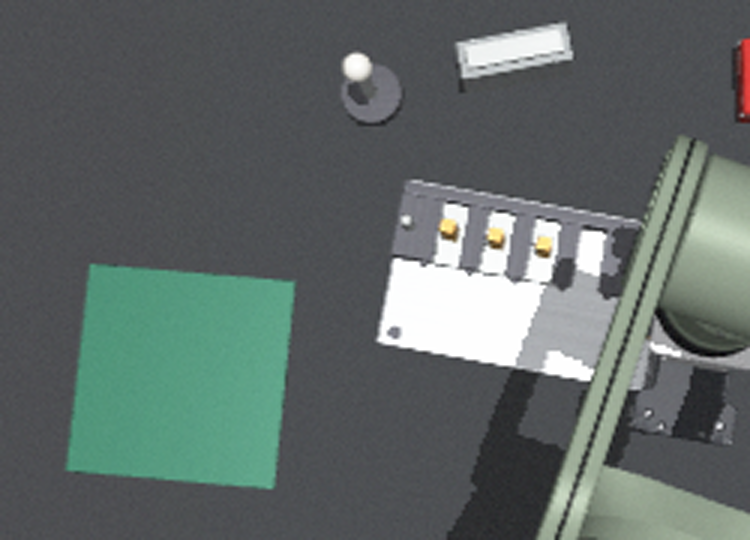

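All three posts stand at fixture x ≈ 9 in channels 2-4 (crop positions (449,228), (496,237) and (543,245)), and the mat is empty. Now the lever.

Request:
{"name": "jog_arm", "arguments": {
  "steps": [
    {"grip":0,"delta_pos":[-1,-0.5,-20],"twist":0},
    {"grip":0,"delta_pos":[-1,-0.5,-40],"twist":0},
    {"grip":0,"delta_pos":[-1,-0.5,-57],"twist":0},
    {"grip":0,"delta_pos":[-1,-0.5,-66],"twist":0},
    {"grip":0,"delta_pos":[-1,-0.5,-66],"twist":0}
  ]
}}

```text
clock: 26.83
tool_pos: [0.5123, -0.0931, 0.0714]
ee_rot: [[0.184, 0.983, -0.005], [0.983, -0.184, 0.002], [0.001, -0.005, -1.0]]
contact_force: [0.0, 0.2, 0.7]
finger_gap: 0.0008
grip_force: 0.0
```

Request:
{"name": "jog_arm", "arguments": {
  "steps": [
    {"grip":0,"delta_pos":[6,-1.1,0],"twist":0},
    {"grip":0,"delta_pos":[12,-2.3,0],"twist":0},
    {"grip":0,"delta_pos":[18,-3.4,0],"twist":0},
    {"grip":0,"delta_pos":[24,-4.5,0],"twist":0},
    {"grip":0,"delta_pos":[30,-5.7,0],"twist":0}
  ]
}}

```text
clock: 27.25
tool_pos: [0.545, -0.1004, 0.0748]
ee_rot: [[0.185, 0.983, 0.0], [0.983, -0.185, -0.0], [-0.0, 0.0, -1.0]]
contact_force: [-2.3, 0.6, 1.8]
finger_gap: 0.0007
grip_force: 1.1
```

Request:
{"name": "jog_arm", "arguments": {
  "steps": [
    {"grip":0,"delta_pos":[5,-0.9,0],"twist":0},
    {"grip":0,"delta_pos":[10,-1.9,0],"twist":0},
    {"grip":0,"delta_pos":[15,-2.8,0],"twist":0},
    {"grip":0,"delta_pos":[20,-3.8,0],"twist":0},
    {"grip":0,"delta_pos":[24,-4.5,0],"twist":0}
  ]
}}

```text
clock: 27.67
tool_pos: [0.5685, -0.1048, 0.0737]
ee_rot: [[0.186, 0.983, -0.0], [0.983, -0.186, 0.0], [0.0, -0.0, -1.0]]
contact_force: [-2.5, 0.3, -1.6]
finger_gap: 0.0007
grip_force: 0.7
```

Request:
{"name": "jog_arm", "arguments": {
  "steps": [
    {"grip":0,"delta_pos":[2,-0.4,0],"twist":0},
    {"grip":0,"delta_pos":[3,-0.6,0],"twist":0},
    {"grip":0,"delta_pos":[4,-0.8,0],"twist":0},
    {"grip":0,"delta_pos":[5,-0.9,0],"twist":0},
    {"grip":0,"delta_pos":[5,-0.9,0],"twist":0}
  ]
}}

```text
clock: 28.08
tool_pos: [0.5729, -0.1055, 0.0737]
ee_rot: [[0.186, 0.983, -0.001], [0.983, -0.186, 0.0], [0.0, -0.001, -1.0]]
contact_force: [-1.2, 1.5, -1.2]
finger_gap: 0.0008
grip_force: 0.7
```

Request:
{"name": "jog_arm", "arguments": {
  "steps": [
    {"grip":0,"delta_pos":[1,-0.2,0],"twist":0},
    {"grip":0,"delta_pos":[2,-0.4,0],"twist":0},
    {"grip":0,"delta_pos":[2,-0.4,0],"twist":0},
    {"grip":0,"delta_pos":[2,-0.4,0],"twist":0},
    {"grip":0,"delta_pos":[2,-0.4,0],"twist":0}
  ]
}}

```text
clock: 28.5
tool_pos: [0.5731, -0.1055, 0.0736]
ee_rot: [[0.185, 0.983, -0.004], [0.983, -0.185, 0.001], [0.0, -0.005, -1.0]]
contact_force: [-6.2, 0.3, 2.0]
finger_gap: 0.0003
grip_force: 3.1
```

The end stop is reached. I back off, rise clear and check everything.

Request:
{"name": "jog_arm", "arguments": {
  "steps": [
    {"grip":0,"delta_pos":[-10,1.9,0],"twist":0},
    {"grip":0,"delta_pos":[-25,4.7,10],"twist":0},
    {"grip":0,"delta_pos":[-40,7,40],"twist":0},
    {"grip":0,"delta_pos":[-60,0,75],"twist":0},
    {"grip":0,"delta_pos":[-80,-20,105],"twist":0}
  ]
}}

```text
clock: 28.92
tool_pos: [0.4956, -0.1247, 0.181]
ee_rot: [[0.182, 0.983, 0.003], [0.983, -0.182, 0.0], [0.001, 0.003, -1.0]]
contact_force: [1.0, -0.4, 0.1]
finger_gap: 0.0008
grip_force: 0.0
```

Request:
{"name": "jog_arm", "arguments": {
  "steps": [
    {"grip":0,"delta_pos":[-15,-35,10],"twist":0},
    {"grip":0,"delta_pos":[-30,-70,20],"twist":0},
    {"grip":0,"delta_pos":[-45,-105,20],"twist":0},
    {"grip":0,"delta_pos":[-60,-140,20],"twist":0},
    {"grip":0,"delta_pos":[-70,-170,20],"twist":0}
  ]
}}

```text
clock: 29.33
tool_pos: [0.4249, -0.299, 0.2007]
ee_rot: [[0.186, 0.982, 0.004], [0.982, -0.186, -0.004], [-0.003, 0.004, -1.0]]
contact_force: [1.0, 0.1, -1.3]
finger_gap: 0.0003
grip_force: 0.0
```

Run:
```python
from h import *
st(); c=cam('top'); W=cloud(c); home(c,W); img=c['img']; cv2.imwrite('pics/t9.png',img)
b,g,r=[img[...,i].astype(int) for i in range(3)]; F=fx(W)
m=(r>110)&(g<60)&(b<60)&(W[...,1]>-.16)&(W[...,1]<-.05)&(W[...,0]<.68)&(W[...,2]>.04); print('ball',np.nanmean(F[m],0),np.nanmax(W[m][:,2]),m.sum())
m=(b>r+40)&(b>g+20)&(W[...,0]>.4)&(W[...,0]<.6)&(W[...,1]<-.22)&(W[...,1]>-.52)&(W[...,2]>.018)
rect(W[m],'bridge')
c=cam('side'); W=cloud(c); img=c['img']; F=fx(W); b,g,r=[img[...,i].astype(int) for i in range(3)]
m=(r>110)&(g<60)&(b<60)&(abs(F[...,0]-10)<60)&(F[...,1]<-125)&(F[...,1]>-170)&(W[...,2]>.04); print('ball side',np.nanmean(F[m],0),m.sum())
```

```text
t 29.3333 tcp [ 424.9 -299.   200.7] closing-axis deg -10.74 gap 0.00027591203435409044 F [ 1.   0.1 -1.3]
fixture post x 9.1 y 61.6 top z 0.0643
fixture post x 8.8 y 20.0 top z 0.0644
fixture post x 8.9 y -22.8 top z 0.0646
ball [  31.69667003 -143.07296551] 0.09233287653276352 48
bridge 1547 c [ 490.6 -352.7] size [202.3 108.2] long axis deg 73.8 z 0.027
ball side [  26.83724171 -138.46907886] 35
```

View pics/t9.png

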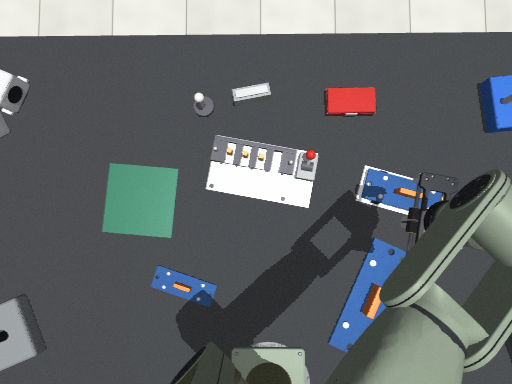

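The picture shows the lever ball past its block at (310,155), i.e. the locked end, with three locators home in channels 2-4. The bridge is on the rest, the bystanders are in place and the robot is clear.

```bash
python3 -c "
from station import finish_job; print(finish_job())"
```

```text
the job is handed in; nothing more can be done
None
```

The job is handed in, though no verdict came back: in the final pictures the bridge plate lies on the parking rest, all three locators present are home in channels 2–4, the lever is at its locked end, the bystanders look unmoved, and the robot is clear.

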